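# Clamp a heating block in the bench fixture

## Robot

A 6-joint arm with a two-finger parallel gripper is mounted at the origin on a cart in front of the work surface, level with it; the furniture and walls round the work are solid. World frame = base frame: x ahead of the robot, y to its left, z up, the work surface at z = 0. Lengths are in m, angles in degrees, forces in N, time in s.
With the tool pointing down it reaches from about 0.3 to 0.75 m from the base axis. Payload 8.5 kg.
Tool frame: the origin (TCP) lies midway between the tips of the shut fingers; the grasp point (between the pads) lies 19 mm behind it (env.grip_depth is the distance from the TCP to the grasp point, in m); x points along the fingers, y is the direction in which the jaws open and shut, and the axes are right-handed (so a half turn about x gives the same grasp; the last joint's range is limited). The gripper opens to 85 mm and grips with 20 to 120 N. Pads are 22 mm wide; open, the fingers measure 114 mm over their backs; the gripper's body (76 mm by 85 mm) begins 54 mm behind the grasp point. The pads swing forward as they close: fully open they stand 13 mm farther back than shut.
Start: joints at [-79.716, 21.807, 74.336, -0, 83.858, -12.336], TCP at [0.212, -0.508, 0.198] pointing down, gripper open.
Joint ranges: [-178.18, 178.18], [-50.72, 133.34], [12.68, 142.11], [-81.47, 261.47], [9.98, 163.14], [-165.26, 165.26]. Speed limits (degrees/s): [136.94, 136.94, 180, 180, 180, 180].

## Interface

Orientations are given as a 3x3 rotation matrix whose columns are the frame's x, y, z axes.
In Python, from rig import env gives the robot as it stands.
- The arm moves only by the tool play_rows, never from a script. Its arguments are lists of equal length, an entry for each row: "travel": the shift along the world's x, y, z in cm, a list of three; "rotation": the turn, a rotation vector about the world's x, y, z in rad, a list of three; "claw": the finger opening in cm, from 0 to 8.54. A call has 1 to 12 rows; each row shifts and turns the pose as measured when the row begins; what a row does not reach is not made up. A row lasts 1/12 s, in which the tool goes at most 41.7 mm and 7.16 degrees, less where a joint would pass 70% of its speed; a pose out of reach is approached as far as the arm can. A call is refused whole if a number of a shift passes 4.17 or a number of a turn 0.125, either way. A call with a gripper value outside its range is refused whole. The fingers move at their own pace and stop on an object; "squeeze" is the grip in N (left out, the last holds). Time passes only in rows, so rows that do not move let the fingers close. It gives the time, the measured TCP pose, the force and the opening at its end, in the units of the state.
- env.observe(): the state, without advancing time (a new reading comes with each control period).
- env.get_image(name): name is "scene" or "top"; returns the picture (400x640x3 uint8, red, green, blue); there is no depth.
- env.camera_info(name): a dict with "vertical_fov" (degrees; the focal length in pixels is half the picture's height over the tangent of half this angle, whatever the lens; pixels are square), "cx", "cy" (the principal point, pixels), "D" ([k1, k2, p1, p2, k3] as OpenCV has them; the pictures are not rectified), "eye" and "rotation" of the camera in the world. Camera axes: x right, y down, z forward; pixel columns grow to the right and rows downward; lengths in m; the calibration is good to about 2 mm. A picture is of the moment at which its call begins. camera_info takes no time and is no camera call.
- env.close_job(): hands the job in, once; it reports no verdict.
The state is a dict: "time_s": time; "q": joint angles; "qvel": joint speeds; "joint_efforts": joint torques, N m; "position": TCP position; "tool_rot": TCP orientation; "ft_force": force on the tool from outside, world axes, zero at the start; "wrist_torque": the same for the moment, N m; "grip_width": finger opening in m.
Only numpy, scipy, OpenCV 4.12 (cv2) and the standard library are available. Lean on these libraries where they do the work, as an engineer would, in place of code of your own. Each camera call takes 0.05 s, during which the arm holds its last target.

## Task

Secure the loose stepped aluminium block in the hold-down fixture so that its wells can be cleaned out: lay it flat on the fixture between the two low rails, turn the wing knob clockwise until its eccentric cam presses the block's end firmly against the end stop, and only then push the toggle clamp's handle down over centre, fully home, so that the rubber pad holds the block down. Leave the other things on the bench where they are.

Things in the scene. Friction and masses are not known exactly. Their poses are not given: they have to be found in the camera images.
- fixture: Grey base plate 96x276x12 mm, bolted down. Origin at bench level under the clamp; x away from the robot, y left, z up. In its frame, mm: plate y -212 to 64; rails along y, 8 wide, centred at x -33 and 33, y -143 to -51, tops z 28 (58 clear between); end stop face y -50, top z 36; cam axis x 0, y -177. A block against the stop has its origin at y -100.
- bay (a point): Middle of the bay on the plate's upper face (fixture frame 0, -104.5, 12 mm): lay the block's origin here, with 4 mm to spare to either rail and about 4 mm to the stop and to the slack cam. Axes as the fixture.
- block: Loose aluminium block, 0.3 to 0.65 kg: base 50 (x) x 100 (y) x 30 mm; boss 30 (x) x 36 (y) mm on its middle, z 30 to 60, to grip across its x; dark wells in the two end lands. Origin at the centre of its underside. Starts on the bench right of the fixture, y roughly across the fixture's y. In the bay its y lies along the fixture's y, either way round.
- cam_knob (a joint): Cam and wing knob (rad): 0 slack, grows clockwise seen from above, starts 0 to 0.25, stop at 2.0. The cam reaches 20 + 10 cos(2.0 - q) mm from its axis towards the block: it meets a block that is against the stop at about 1.2 (from 0.9 if the block lies a little askew); turning on to 1.35 or until it stalls presses firmly. Takes about 0.1 N m and stays where left.
- knob_grip (a point): Grip point on the cam axis, 68 mm above the bench. The black wing is 46 mm long along this point's x, 12 mm thick along its y, z 50 to 78 mm above the bench. Turns with the knob; its x lies along the fixture's x at joint 0.
- cam: The wing knob with the steel eccentric disc under it: disc radius 20 mm, centre 10 mm off the axis, 14 to 30 mm above the bench. Origin on the cam axis at bench level, axes as knob_grip.
- clamp_handle (a joint): Toggle handle (rad): 0 fully open (65 degrees above level, leaning to the fixture's +y), grows as it is pushed down, starts 0 to 0.04, 1.13 fully down on its stop (level along +y). Centre is at 1.05: before it the sprung pad pushes the handle back, past it the handle locks. Needs about 1 N at the grip, about 5 N near the centre; otherwise stays where left.
- handle_pivot (a point): Hinge of the handle (axis along x), fixture frame 0, 40.5, 76.4 mm. Axes as the fixture.
- handle_grip (a point): On the axis of the black round grip, 18 mm in diameter, 85 mm from the pivot; the grip spans 34 to 115 mm from the pivot. This point's y points along the handle to its free end, x along its hinge.
- pad: Round rubber pad, 20 mm across, on a sprung spindle (4 N per mm) on the holding bar, which the handle moves. Open, the bar stands upright over the fixture's origin, up to 150 mm, the pad reaching to y -25 mm; closed, the pad is at y -67 on the block's land next to the stop. Origin on the bar, 27.5 mm from the pad's face.
- vial_1: Bystander: upright crimp-capped glass vial, 41 mm across and 75 mm tall. Origin at the centre of its underside. To be left where it is.
- beaker: Bystander: empty glass beaker, 71 mm across and 86 mm tall. Origin at the centre of its underside. To be left where it is.
- timer: Bystander: flat bench timer, 66x64x18 mm. Origin at the centre of its underside. To be left where it is.
- tape_roll: Bystander: roll of label tape lying flat, 69 mm across, 18 mm high. Origin at the centre of its underside. To be left where it is.
- forceps: Bystander: steel forceps lying flat, 156 mm long. Origin at the centre of its underside. To be left where it is.
- swab_tin: Bystander: round lidded tin, 59 mm across, 30 mm high. Origin at the centre of its underside. To be left where it is.

How it is judged:
By the outcome, as a careful person would: the job done as asked, in the order asked, and still so for the second after the job is handed in, with the robot touching nothing.
It also fails if it takes over 72 s, if anything falls off the work surface, if the arm or the gripper's body presses on something with over 40 N, if the wrist force passes 120 N, or if a joint passes its speed limit or range.

## Working session

There is one attempt and no reset: what is moved stays moved. The work goes in short steps, Python scripts to look and compute and a tool call to move; the robot and the scene stay as the last step left them, time stands still between calls to the robot, and variables do not carry over. Pictures are saved under pics/ and viewed, and the job is handed in when it is done.

Besides the shell and the picture viewer there is one more tool, called after ">>>" as name(argument=value, ...) on one line, values as JSON. play_rows: Moves the arm, as the interface text tells. Its arguments: {"type":"object","properties":{"travel":{"type":"array","items":{"type":"array","items":{"type":"number"}}},"rotation":{"type":"array","items":{"type":"array","items":{"type":"number"}}},"claw":{"type":"array","items":{"type":"number"}},"squeeze":{"type":"number"}},"required":["travel","rotation","claw"]}

```bash
ls; mkdir -p pics
python3 - <<'E'
from rig import env
import cv2
print(env.observe())
for n in("scene","top"):
    print(env.camera_info(n)); im=env.get_image(n); cv2.imwrite(f"pics/{n}0.png",im[:,:,::-1])
E
```

```text
pics
{'time_s': 0.0, 'q': array([-7.97148407e+01,  2.18401366e+01,  7.43859676e+01,  6.55337322e-04,
        8.38588860e+01, -1.23359119e+01]), 'qvel': array([-0.02545836, -0.01062025, -0.01075533, -0.094414  ,  0.00438069,
        0.06326233]), 'joint_efforts': array([ 1.11905436e-03, -4.48462951e+01, -2.31280267e+01, -1.22889451e-04,
        4.70370142e-03,  5.95288810e-06]), 'position': array([ 0.21148428, -0.50733146,  0.19701268]), 'tool_rot': array([[-2.53660448e-04,  3.84633497e-01, -9.23069341e-01],
       [ 1.46155402e-03, -9.23068242e-01, -3.84633441e-01],
       [-9.99998900e-01, -1.44668199e-03, -3.28016729e-04]]), 'ft_force': array([0.4493846 , 0.28669521, 0.3811608 ]), 'wrist_torque': array([-0.01329597,  0.02620516,  0.02248559]), 'grip_width': 0.08545344364677458}
{'vertical_fov': 50.63464556716987, 'cx': 315.4190533115762, 'cy': 201.4362239494303, 'D': array([-0.03470818,  0.        ,  0.        ,  0.        ,  0.        ]), 'eye': array([-0.10652348,  0.45933342,  0.74889224]), 'rotation': array([[-0.61611298, -0.48348837,  0.62180687],
       [-0.78758913,  0.36773289, -0.49444503],
       [ 0.01039959, -0.79436233, -0.60735519]])}
{'vertical_fov': 46.435641113250796, 'cx': 311.578772883842, 'cy': 208.65433433102234, 'D': array([-0.06426011,  0.        ,  0.        ,  0.        ,  0.        ]), 'eye': array([ 0.31465011, -0.05012329,  1.0618807 ]), 'rotation': array([[-0.02074237, -0.97360572,  0.227292  ],
       [-0.9997791 ,  0.0194281 , -0.00801823],
       [ 0.00339074, -0.22740811, -0.97379364]])}
```

View pics/scene0.png

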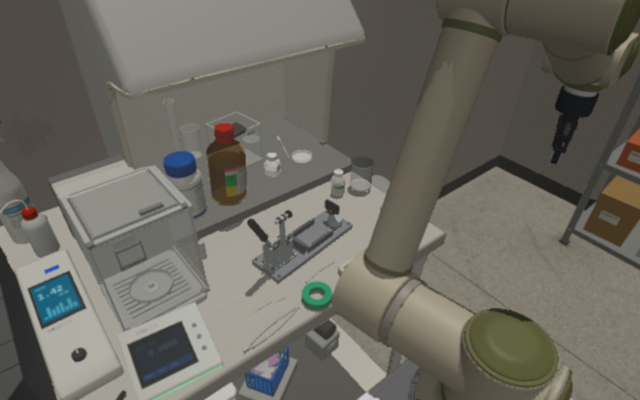

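View pics/top0.png

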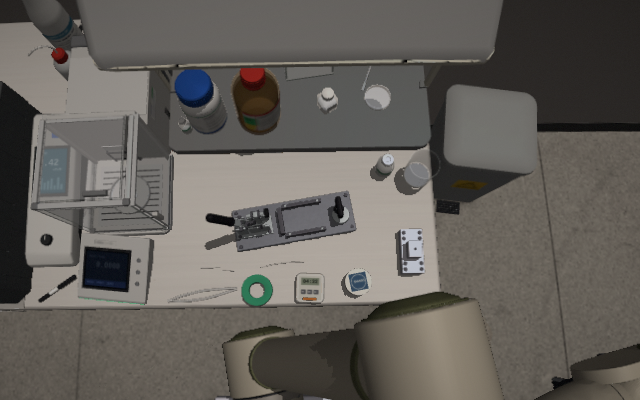

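The top view shows the fixture at about (295,220), the block at (411,251), the vial at (386,163), the beaker at (418,178), the tin at (358,283), the timer at (310,288), and the tape at (257,290). I'll enlarge it.

Run:
```python
import cv2
im=cv2.imread("pics/top0.png")
cv2.imwrite("pics/c1.png",cv2.resize(im[180:260,200:360],None,fx=5,fy=5,interpolation=cv2.INTER_CUBIC))
cv2.imwrite("pics/c2.png",cv2.resize(im[140:300,340:450],None,fx=3.75,fy=3.75,interpolation=cv2.INTER_CUBIC)) if 0 else cv2.imwrite("pics/c2.png",cv2.resize(im[215:285,380:440],None,fx=8,fy=8,interpolation=cv2.INTER_CUBIC))
im=cv2.imread("pics/scene0.png")
cv2.imwrite("pics/c3.png",cv2.resize(im[160:290,235:375],None,fx=4.5,fy=4.5,interpolation=cv2.INTER_CUBIC))
```

```text
(no output)
```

View pics/c1.png

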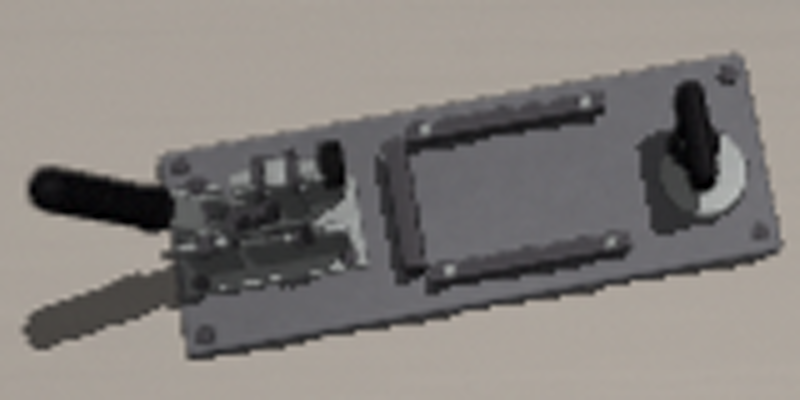

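View pics/c2.png

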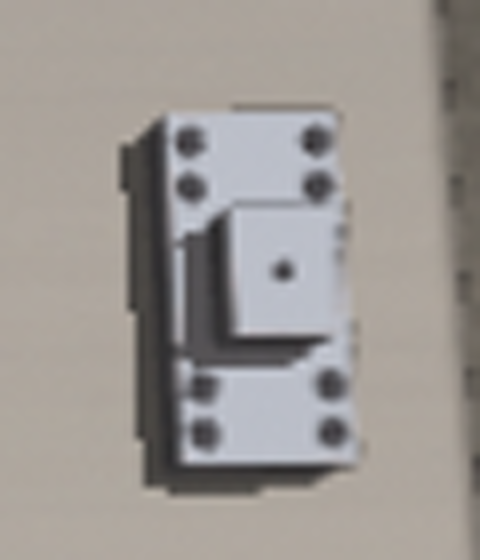

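View pics/c3.png

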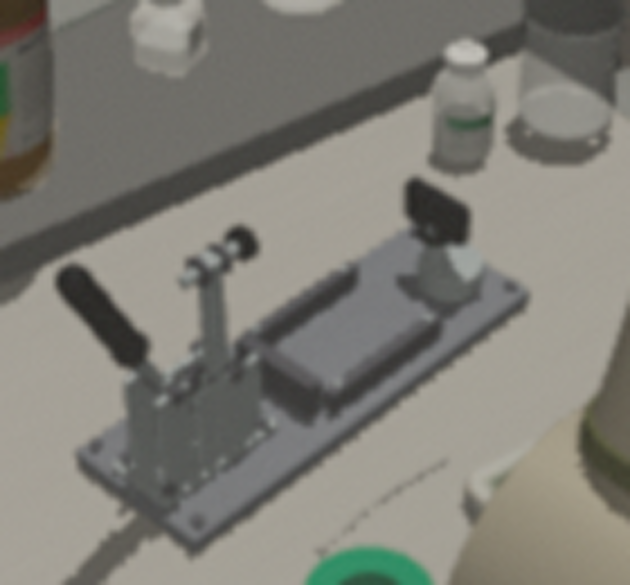

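```bash
cat > h.py <<'E'
import numpy as np, cv2
from rig import env
from scipy.optimize import least_squares
def proj(n,P):
    c=env.camera_info(n); R=c["rotation"].T; t=-R@c["eye"]; f=200/np.tan(np.radians(c["vertical_fov"]/2))
    K=np.array([[f,0,c["cx"]],[0,f,c["cy"]],[0,0,1]])
    return cv2.projectPoints(np.asarray(P,float).reshape(-1,3),cv2.Rodrigues(R)[0],t,K,c["D"])[0][:,0]
def w(p,P):
    P=np.asarray(P,float).reshape(-1,3)/1000; c,s=np.cos(p[2]),np.sin(p[2])
    return np.c_[p[0]+c*P[:,0]-s*P[:,1],p[1]+s*P[:,0]+c*P[:,1],P[:,2]]
def fit(obs,x0):  # obs: list (cam, P mm, uv)
    def r(p): return np.concatenate([(proj(n,w(p,P))-uv).ravel() for n,P,uv in obs])
    s=least_squares(r,x0); return s.x,s.fun.reshape(-1,2)
def crop(uv,k,off): return (np.asarray(uv,float)+.5)/k-.5+np.asarray(off)
E
python3 - <<'E'
from h import *
ft=[("top",[[48,-212,12],[-48,-212,12],[-48,64,12],[48,64,12]],crop([[738,57],[779,247],[188,352],[160,155]],5,(200,180)))]
fs=[("scene",[[48,-212,12],[-48,64,12],[48,64,12],[-48,-212,12]],crop([[408,232],[195,545],[80,458],[527,295]],4.5,(235,160)))]
for o in(ft,fs,ft+fs):
    p,e=fit(o,[.4,0,.2]); print(p,np.degrees(p[2]));print(e.round(1).tolist())
bl=[("top",[[25,50,30],[25,-50,30],[-25,-50,30],[-25,50,30]],None)]
uv=crop([[165,112],[335,109],[356,463],[181,465]],8,(380,215))
# top-left=(+wx,+wy). block y axis along world -x or so
P=[[-25,50,30],[25,50,30],[25,-50,30],[-25,-50,30]]
Bo=[[-15,18,60],[15,18,60],[15,-18,60],[-15,-18,60]]
uvb=crop([[229,206],[338,203],[346,337],[236,339]],8,(380,215))
for o in ([("top",P,uv)],[("top",Bo,uvb)],[("top",P,uv),("top",Bo,uvb)]):
    p,e=fit(o,[.35,-.3,-1.5]); print(p,np.degrees(p[2]));print(e.round(1).tolist())
E
```

```text
[0.52252085 0.05740314 0.15641184] 8.96173830977525
[[0.7, -1.1], [0.6, 0.7], [-0.5, 0.7], [-0.8, -0.5]]
[0.51793258 0.05997267 0.17107556] 9.801907526269039
[[0.4, -1.7], [0.4, 1.2], [-1.7, 0.1], [1.0, -0.6]]
[0.52103403 0.05813673 0.16237295] 9.303284732172878
[[0.2, -1.0], [0.3, 0.8], [-0.7, 1.5], [-1.2, 0.3], [0.8, -2.3], [-0.0, -0.0], [-1.7, -1.2], [1.2, -1.0]]
[ 0.45555716 -0.28107764 -1.58449369] -90.78480096301736
[[-0.4, -0.2], [0.3, -0.0], [0.3, 0.1], [-0.2, 0.1]]
[ 0.45522903 -0.28226171 -1.57808749] -90.41775275763345
[[-0.0, 0.0], [-0.0, 0.2], [0.0, -0.1], [0.0, -0.1]]
[ 0.45538804 -0.28168627 -1.58360482] -90.73387261765679
[[-0.1, -0.1], [0.6, 0.0], [0.6, 0.2], [0.1, 0.2], [-0.3, -0.1], [-0.2, 0.2], [-0.3, -0.1], [-0.3, -0.2]]
```

```bash
cat >> h.py <<'E'
def box(x0,x1,y0,y1,z0,z1):
    V=[[x,y,z] for x in(x0,x1) for y in(y0,y1) for z in(z0,z1)]
    E=[(a,b) for a in range(8) for b in range(a) if bin(a^b).count("1")==1]
    return [(V[a],V[b]) for a,b in E]
FIX=box(-48,48,-212,64,0,12)+box(29,37,-143,-51,12,28)+box(-37,-29,-143,-51,12,28)
th=np.linspace(0,2*np.pi,25)
def ring(x,y,r,z): 
    c=[[x+r*np.cos(t),y+r*np.sin(t),z] for t in th]; return list(zip(c[:-1],c[1:]))
BLK=box(-25,25,-50,50,0,30)+box(-15,15,-18,18,30,60)
def over(src,n,segs,p,off,wh,k,out,col=(0,255,255)):
    im=src[off[1]:off[1]+wh[1],off[0]:off[0]+wh[0]]
    im=cv2.resize(im,None,fx=k,fy=k,interpolation=cv2.INTER_CUBIC)
    for pp,ss in (p if isinstance(p,list) else [(p,segs)]):
        for a,b in ss:
            q=(proj(n,w(pp,[a,b]))-np.array(off)+.5)*k-.5
            cv2.line(im,tuple(int(v) for v in q[0].round()),tuple(int(v) for v in q[1].round()),col,1,cv2.LINE_AA)
    cv2.imwrite(out,im)
E
python3 - <<'E'
from h import *
p=[.5215,.0577,.158]
F=FIX+ring(0,-177,20,30)
over(cv2.imread("pics/top0.png"),"top",F,p,(200,180),(160,80),5,"pics/o1.png")
over(cv2.imread("pics/scene0.png"),"scene",F,p,(235,160),(140,130),4.5,"pics/o2.png")
E
```

```text
Traceback (most recent call last):
  File "h.py", line 27, in over
    for pp,ss in (p if isinstance(p,list) else [(p,segs)]):
        ^^^^^
TypeError: cannot unpack non-iterable float object
```

Run:
```python
from h import *
p=(.5215,.0577,.158)
F=FIX
over(cv2.imread("pics/top0.png"),"top",F,p,(200,180),(160,80),5,"pics/o1.png")
over(cv2.imread("pics/scene0.png"),"scene",F,p,(235,160),(140,130),4.5,"pics/o2.png")
```

```text
(no output)
```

View pics/o1.png

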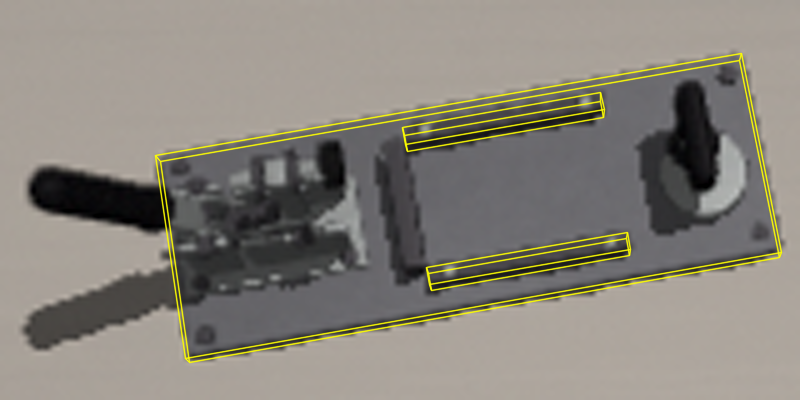

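View pics/o2.png

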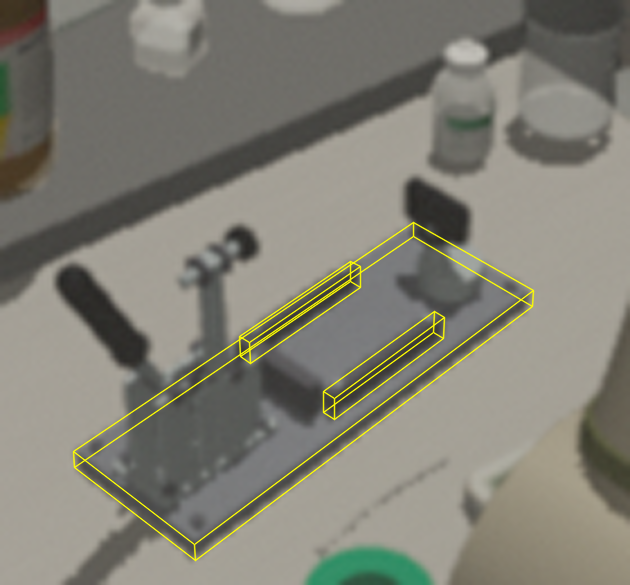

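Block is at (0.455,-0.282) with yaw -90.7°, and the fixture is at (0.521,0.058) with yaw 9.05°. The top overlay lies on the plate edges and rails; the scene overlay is off by about 1 px. Next I'll move over the block.

>>> play_rows(travel=[[2.4, 2.2, -0.4], [2.4, 2.2, -0.4], [2.4, 2.2, -0.4], [2.4, 2.2, -0.4], [2.4, 2.2, -0.4], [2.4, 2.2, -0.4], [2.4, 2.2, -0.4], [2.4, 2.2, -0.4], [2.4, 2.2, -0.4], [2.4, 2.2, -0.4], [0, 0, 0]], rotation=[[0, 0, -0.041], [0, 0, -0.041], [0, 0, -0.041], [0, 0, -0.041], [0, 0, -0.041], [0, 0, -0.041], [0, 0, -0.041], [0, 0, -0.041], [0, 0, -0.041], [0, 0, -0.041], [0, 0, 0]], claw=[8.5, 8.5, 8.5, 8.5, 8.5, 8.5, 8.5, 8.5, 8.5, 8.5, 8.5])

```text
time_s: 1.02
position: [0.4577, -0.2755, 0.1514]
tool_rot: [[-0.003, -0.043, -0.999], [0.008, -0.999, 0.043], [-1.0, -0.008, 0.004]]
ft_force: [0.8, 0.4, -0.4]
grip_width: 0.085
```

>>> play_rows(travel=[[-0.2, -0.6, -2.0], [0, 0, -3.0], [0, 0, -3.0], [0, 0, -2.0], [0, 0, -1.0], [0, 0, -0.5], [0, 0, 0]], rotation=[[0, 0, 0.03], [0, 0, 0], [0, 0, 0], [0, 0, 0], [0, 0, 0], [0, 0, 0], [0, 0, 0]], claw=[8.5, 8.5, 8.5, 8.5, 8.5, 8.5, 8.5])

```text
time_s: 1.6
position: [0.4557, -0.2799, 0.0311]
tool_rot: [[-0.004, -0.005, -1.0], [0.007, -1.0, 0.004], [-1.0, -0.007, 0.004]]
ft_force: [0.3, 1.0, 0.1]
grip_width: 0.0846
```

Run:
```python
from h import *
o=env.observe();print(o["position"],o["tool_rot"],o["q"])
im=env.get_image("top")[:,:,::-1].copy(); cv2.imwrite("pics/top1.png",im)
cv2.imwrite("pics/t1.png",cv2.resize(im[170:300,320:450],None,fx=4.5,fy=4.5,interpolation=cv2.INTER_CUBIC))
im=env.get_image("scene")[:,:,::-1].copy(); cv2.imwrite("pics/s1.png",im)
```

```text
[ 0.45568683 -0.27990231  0.03107257] [[-0.00423609 -0.00452367 -0.9999808 ]
 [ 0.00736136 -0.99996281  0.0044924 ]
 [-0.99996393 -0.00734219  0.00426923]] [-44.326031    30.91486323  90.00871211   0.1532857   59.54486079
  45.85403066]
```

View pics/t1.png

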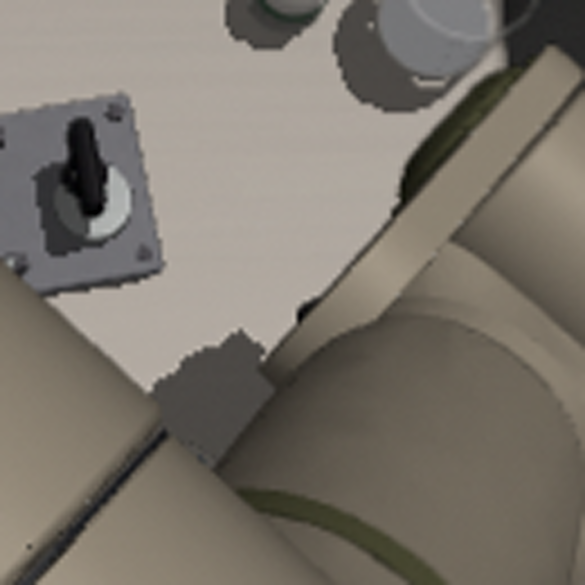

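The arm hides the block in this view. The pose matches the plan, so I'll grip.

>>> play_rows(travel=[[0, 0, 0.1], [0, 0, 0], [0, 0, 0], [0, 0, 0], [0, 0, 0], [0, 0, 0], [0, 0, 0], [0, 0, 0], [0, 0, 0]], rotation=[[0, 0, 0], [0, 0, 0], [0, 0, 0], [0, 0, 0], [0, 0, 0], [0, 0, 0], [0, 0, 0], [0, 0, 0], [0, 0, 0]], claw=[2, 2, 2, 2, 2, 2, 2, 2, 2], squeeze=80)

```text
time_s: 2.45
position: [0.4579, -0.2822, 0.0378]
tool_rot: [[0.003, -0.004, -1.0], [-0.0, -1.0, 0.004], [-1.0, 0.0, -0.003]]
ft_force: [-0.0, -0.4, -0.4]
grip_width: 0.0201
```

Run:
```python
from h import *
o=env.observe();print(o["position"],o["grip_width"])
im=env.get_image("scene")[:,:,::-1].copy(); cv2.imwrite("pics/s2.png",im)
im=env.get_image("top")[:,:,::-1].copy(); cv2.imwrite("pics/top2.png",im)
```

```text
[ 0.45791545 -0.28217979  0.03777052] 0.020124085051045577
```

View pics/s2.png

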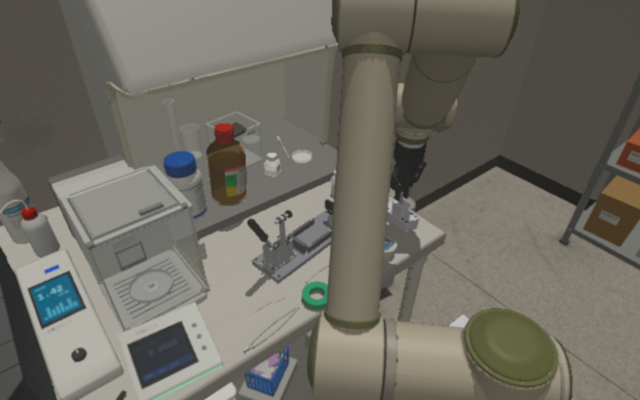

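View pics/top2.png

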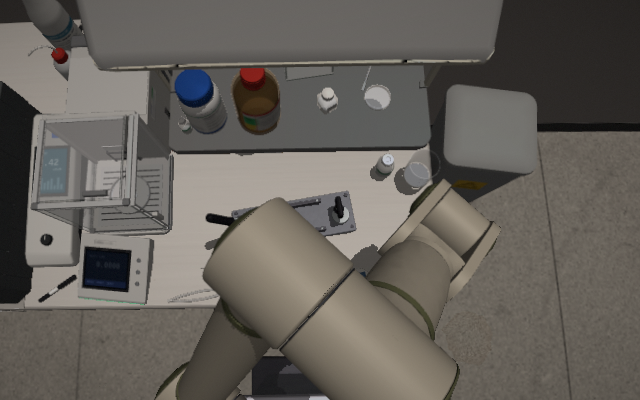

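Run:
```python
from h import *
im=cv2.imread("pics/s2.png");over(im,"scene",BLK,(.4554,-.2817,-1.5836),(360,110),(100,130),4.5,"pics/s2b.png")
```

```text
(no output)
```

View pics/s2b.png

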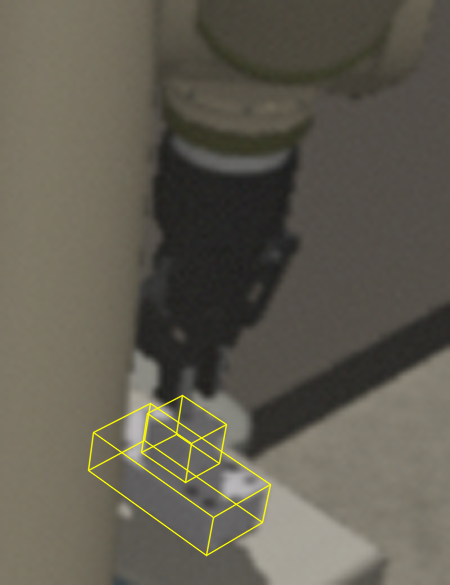

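Run:
```python
from h import *
im=cv2.imread("pics/s2.png")
print(proj("scene",[[.4579,-.2822,.0378],[.4579,-.2822,.0568],[.4579,-.2822,.11]]))
cv2.imwrite("pics/s2c.png",cv2.resize(im[165:245,375:450],None,fx=7.5,fy=7.5,interpolation=cv2.INTER_CUBIC))
```

```text
[[399.48204783 208.51975943]
 [400.40601676 202.99203338]
 [403.08939906 186.90288912]]
```

View pics/s2c.png

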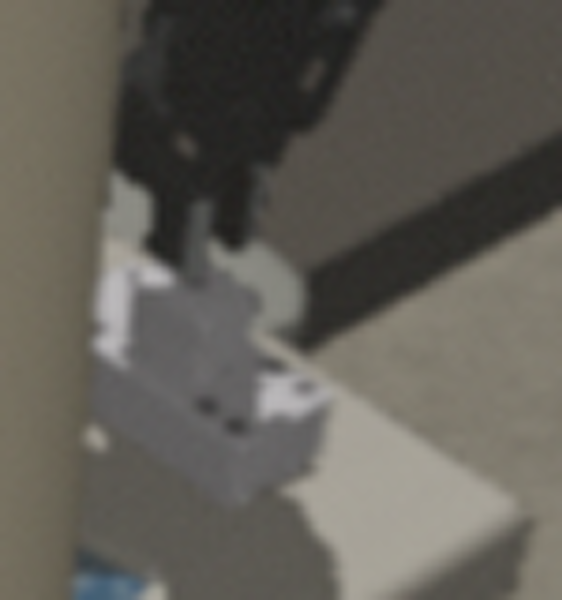

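Run:
```python
from h import *
print(proj("scene",[[.2115,-.5073,.197],[.2115,-.5073,.216]]))
o=env.observe();print(o["position"],o["grip_width"],o["q"],o["ft_force"])
im=cv2.imread("pics/scene0.png")
a=cv2.resize(im[80:180,520:620],None,fx=4,fy=4,interpolation=cv2.INTER_CUBIC)
im=cv2.imread("pics/s1.png")
b=cv2.resize(im[160:240,375:455],None,fx=5,fy=5,interpolation=cv2.INTER_CUBIC)
cv2.imwrite("pics/ab.png",np.hstack([a,b]))
```

```text
[[546.93758368 172.13768024]
 [549.61292608 165.49576298]]
[ 0.45789808 -0.28214718  0.03773353] 0.019771231038881912 [-44.33237968  30.37790729  89.60582488   0.15215803  59.87574879
  45.84578115] [-0.65725243 -0.27578015  0.40419774]
```

View pics/ab.png

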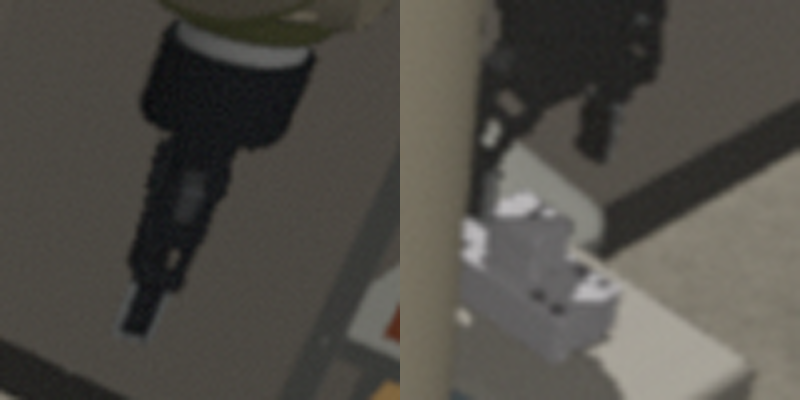

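```bash
python3 - <<'E'
from h import *
for z in(.031,.044,.06,.07):print(z,proj("scene",[[.4557,-.2799+.05,z],[.4557,-.2799-.05,z]]).round(1).tolist(), proj("scene",[[.47,-.29+.05,z],[.47,-.29-.05,z]]).round(1).tolist())
E
python3 - <<'E'
import cv2
im=cv2.imread("pics/s1.png")
cv2.imwrite("pics/s1b.png",cv2.resize(im[130:245,370:460],None,fx=5,fy=5,interpolation=cv2.INTER_CUBIC))
E
```

```text
0.031 [[386.3, 218.3], [411.5, 204.4]] [[385.1, 214.2], [410.1, 200.6]]
0.044 [[386.8, 214.5], [412.2, 200.7]] [[385.6, 210.4], [410.8, 196.9]]
0.06 [[387.5, 209.8], [413.1, 196.0]] [[386.3, 205.7], [411.6, 192.3]]
0.07 [[388.0, 206.8], [413.6, 193.1]] [[386.7, 202.7], [412.1, 189.3]]
```

View pics/s1b.png

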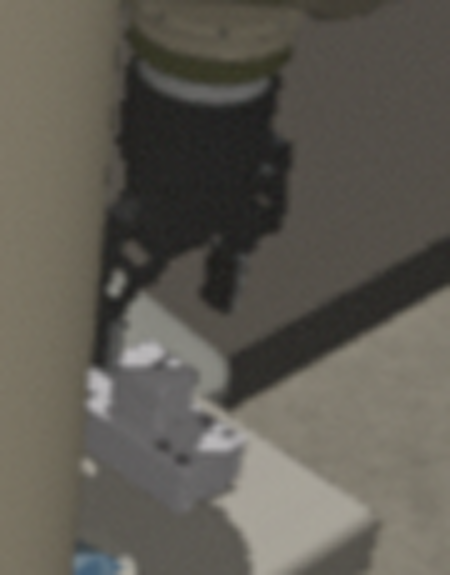

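Run:
```python
from h import *
print(proj("top",[[.2115,-.5073,.197],[.2115,-.5073,.21],[.2115,-.5073,.23]]))
im=cv2.imread("pics/top0.png")
cv2.imwrite("pics/a.png",cv2.resize(im[320:400,500:640],None,fx=5,fy=5,interpolation=cv2.INTER_CUBIC))
```

```text
[[563.08536309 367.52694794]
 [566.85539594 368.23903431]
 [572.87353277 369.37305514]]
```

View pics/a.png

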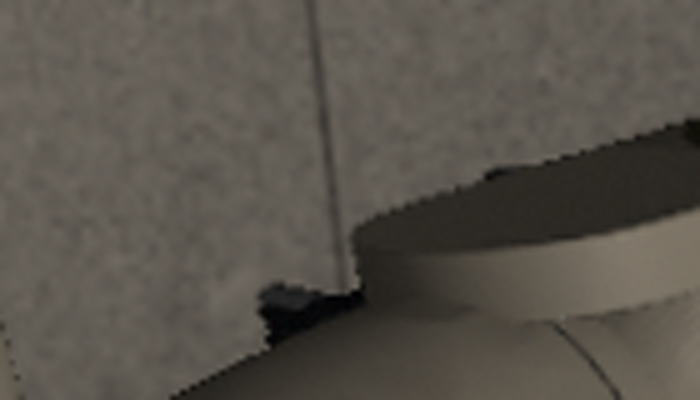

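Run:
```python
from h import *
print(env.grip_depth,[a for a in dir(env) if a[0]!='_'])
```

```text
0.0187 ['MotionError', 'camera_info', 'close_job', 'get_image', 'grip_depth', 'observe']
```

>>> play_rows(travel=[[0, 0, 1.0], [0, 0, 0], [0, 0, 0], [0, 0, 0]], rotation=[[0, 0, 0], [0, 0, 0], [0, 0, 0], [0, 0, 0]], claw=[2, 2, 2, 2])

```text
time_s: 2.88
position: [0.458, -0.2823, 0.049]
tool_rot: [[0.004, -0.004, -1.0], [-0.0, -1.0, 0.004], [-1.0, 0.0, -0.004]]
ft_force: [-0.2, 0.7, 0.8]
grip_width: 0.0198
```

>>> play_rows(travel=[[0, 0, -0.4], [0, 0, -0.2], [0, 0, -0.2], [0, 0, -0.2], [0, 0, -0.2]], rotation=[[0, 0, 0], [0, 0, 0], [0, 0, 0], [0, 0, 0], [0, 0, 0]], claw=[2, 2, 2, 2, 2])

```text
time_s: 3.3
position: [0.4579, -0.2822, 0.0358]
tool_rot: [[0.004, -0.004, -1.0], [-0.0, -1.0, 0.004], [-1.0, 0.0, -0.004]]
ft_force: [-0.3, -0.5, -0.1]
grip_width: 0.0202
```

>>> play_rows(travel=[[0, 0, -0.2], [0, 0, -0.2], [0, 0, 0]], rotation=[[0, 0, 0], [0, 0, 0], [0, 0, 0]], claw=[2, 2, 2])

```text
time_s: 3.55
position: [0.4576, -0.2819, 0.0306]
tool_rot: [[0.003, -0.004, -1.0], [0.001, -1.0, 0.004], [-1.0, -0.001, -0.003]]
ft_force: [0.1, -0.2, -0.6]
grip_width: 0.0201
```

Run:
```python
from h import *
o=env.observe();print(o["position"],o["ft_force"])
im=env.get_image("scene")[:,:,::-1].copy(); cv2.imwrite("pics/s3.png",im)
cv2.imwrite("pics/s3b.png",cv2.resize(im[130:245,370:460],None,fx=5,fy=5,interpolation=cv2.INTER_CUBIC))
```

```text
[ 0.45762534 -0.28191298  0.03056244] [ 0.09696214 -0.17367536 -0.5587925 ]
```

View pics/s3b.png

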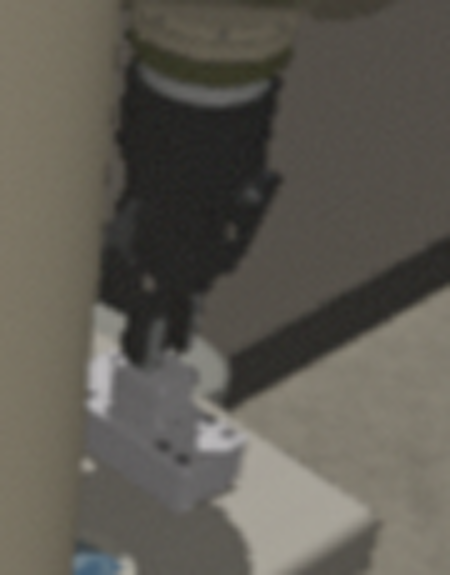

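The scene view shows the fingers passing behind the boss, with their ends near (399,202). The measured TCP and the pictures disagree by a few cm. I'll lift and check where the closed fingertips really appear.

>>> play_rows(travel=[[0, 0, 2.5], [0, 0, 3], [0, 0, 3], [0, 3, 3], [0, 4, 2], [0, 4, 0], [0, 4, 0], [0, 4, 0], [0, 2, 0], [0, 0, 0]], rotation=[[0, 0, 0], [0, 0, 0], [0, 0, 0], [0, 0, 0], [0, 0, 0], [0, 0, 0], [0, 0, 0], [0, 0, 0], [0, 0, 0], [0, 0, 0]], claw=[0, 0, 0, 0, 0, 0, 0, 0, 0, 0])

```text
time_s: 4.43
position: [0.4554, -0.0666, 0.1715]
tool_rot: [[0.008, -0.01, -1.0], [0.001, -1.0, 0.01], [-1.0, -0.001, -0.008]]
ft_force: [-0.8, -0.1, 0.5]
grip_width: -0.0002
```

Run:
```python
from h import *
o=env.observe();print(o["position"],o["q"],o["grip_width"])
for n in("scene","top"):
    im=env.get_image(n)[:,:,::-1].copy()
    q=proj(n,o["position"])[0];print(n,q)
    cv2.circle(im,(int(q[0]),int(q[1])),2,(0,255,255),1)
    cv2.imwrite(f"pics/{n}4.png",im)
```

```text
[ 0.45541931 -0.06663019  0.17148824] [-23.25808118  13.96252637  90.73825124   0.22771711  74.91621939
  67.25342624] -0.00023579300457305803
scene [342.72230846 198.60151014]
top [317.05452668 242.40164215]
```

View pics/scene4.png

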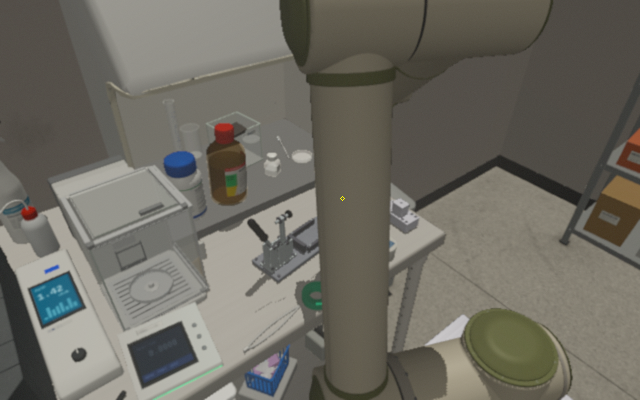

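View pics/top4.png

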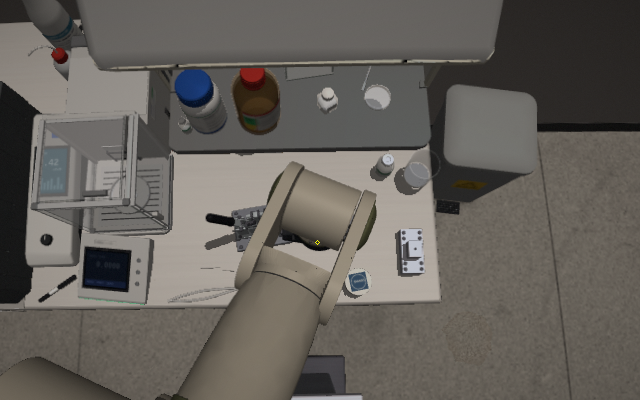

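Run:
```python
from h import *
p=(.4554,-.2817,-1.5836)
over(cv2.imread("pics/scene4.png"),"scene",BLK,p,(370,180),(70,65),8,"pics/o3.png")
over(cv2.imread("pics/top4.png"),"top",BLK,p,(380,215),(60,70),8,"pics/o4.png")
a=cv2.imread("pics/o3.png");b=cv2.imread("pics/o4.png")
h=max(a.shape[0],b.shape[0]);
a=cv2.copyMakeBorder(a,0,h-a.shape[0],0,0,0);b=cv2.copyMakeBorder(b,0,h-b.shape[0],0,0,0)
cv2.imwrite("pics/o34.png",cv2.resize(np.hstack([a,b]),None,fx=.75,fy=.75))
```

```text
(no output)
```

View pics/o34.png

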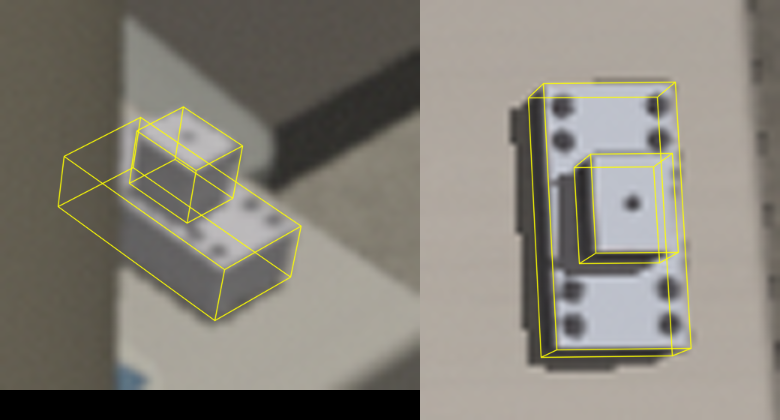

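Both cameras agree on the block, which hasn't moved, so the offset is on the robot side. I'll touch the boss top (z = 60 mm) with closed fingers to measure it.

>>> play_rows(travel=[[0, -3.6, 0], [0, -3.6, 0], [0, -3.6, 0], [0, -3.6, 0], [0, -3.6, 0], [0, -3.5, 0], [0, 0, -3], [0, 0, -3], [0, 0, -1], [0, 0, 0], [0, 0, 0]], rotation=[[0, 0, 0], [0, 0, 0], [0, 0, 0], [0, 0, 0], [0, 0, 0], [0, 0, 0], [0, 0, 0], [0, 0, 0], [0, 0, 0], [0, 0, 0], [0, 0, 0]], claw=[0, 0, 0, 0, 0, 0, 0, 0, 0, 0, 0])

```text
time_s: 5.45
position: [0.4496, -0.3135, 0.0973]
tool_rot: [[0.009, -0.027, -1.0], [-0.006, -1.0, 0.027], [-1.0, 0.005, -0.01]]
ft_force: [-0.4, 0.5, 0.1]
grip_width: -0.0002
```

Run:
```python
from h import *
o=env.observe();print(o["position"],o["q"],o["grip_width"])
n="scene"
im=env.get_image(n)[:,:,::-1].copy()
q=proj(n,o["position"])[0];print(n,q)
cv2.imwrite(f"pics/{n}5.png",im)
im=cv2.resize(im[90:230,360:460],None,fx=4.2,fy=4.2,interpolation=cv2.INTER_CUBIC)
q=(q-[360,90]+.5)*4.2;cv2.circle(im,(int(q[0]),int(q[1])),4,(0,255,255),1)
cv2.imwrite("pics/s5b.png",im)
```

```text
[ 0.44960044 -0.31354587  0.09726991] [-47.36617048  26.68876596  84.24242498   0.19078994  68.45808434
  44.12177136] -0.00016728895901623662
scene [412.79105848 188.1171754 ]
```

View pics/s5b.png

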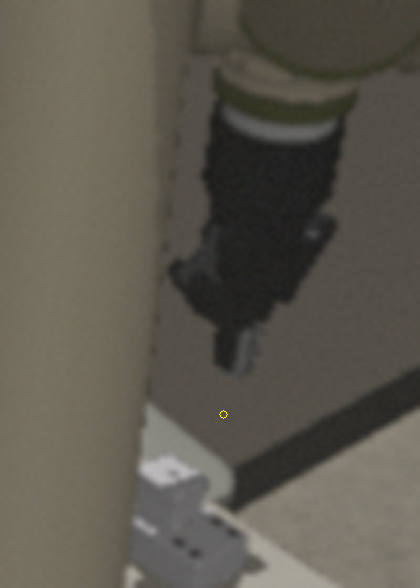

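Run:
```python
from h import *
def J(pos,uv):
    q=proj("scene",pos)[0]; A=np.array([(proj("scene",np.array(pos)+.001*np.eye(3)[i])[0]-q) for i in range(3)]).T
    return A,uv-q
rows=[([.4496,-.3135,.0973],[416.4,178.6]),([.2115,-.5073,.210],[553.2,164]),([.4557,-.2799,.044],[402.5,196.5])]
for pos,uv in rows:
    A,b=J(pos,np.array(uv)); print(A.round(3).tolist(),b.round(1))
    print(" pure z:",A[:,2]@b/(A[:,2]@A[:,2]))
    r=np.array(pos[:2])/np.hypot(*pos[:2]); B=np.c_[A[:,:2]@r,A[:,2]]; print(" radial,z",np.linalg.solve(B,b))
```

```text
[[-0.284, -0.252, 0.056], [-0.174, 0.132, -0.306]] [ 3.6 -9.5]
 pure z: 32.217967832530285
 radial,z [-14.48148491  41.48370725]
[[-0.393, -0.208, 0.141], [-0.182, 0.136, -0.351]] [ 4.4 -3.6]
 pure z: 13.22103501831603
 radial,z [-79.22963993  54.35412026]
[[-0.272, -0.254, 0.049], [-0.182, 0.139, -0.29]] [  2.7 -10.9]
 pure z: 38.18744149309276
 radial,z [-6.32642384 42.65258611]
```

>>> play_rows(travel=[[0.3, 1.7, 0], [0.3, 1.5, 0], [0, 0, 0], [0, 0, -2], [0, 0, -1.5], [0, 0, -0.5], [0, 0, 0], [0, 0, 0]], rotation=[[0, 0, 0], [0, 0, 0], [0, 0, 0], [0, 0, 0], [0, 0, 0], [0, 0, 0], [0, 0, 0], [0, 0, 0]], claw=[0, 0, 0, 0, 0, 0, 0, 0])

```text
time_s: 6.17
position: [0.459, -0.2837, 0.0639]
tool_rot: [[0.02, -0.025, -0.999], [-0.017, -1.0, 0.025], [-1.0, 0.017, -0.02]]
ft_force: [-0.0, -0.2, 0.1]
grip_width: 0.0001
```

```bash
cat >> h.py <<'E'
def snap(n,tag,off,wh,k,mark=None):
    im=env.get_image(n)[:,:,::-1].copy(); cv2.imwrite(f"pics/{n}{tag}.png",im)
    im=cv2.resize(im[off[1]:off[1]+wh[1],off[0]:off[0]+wh[0]],None,fx=k,fy=k,interpolation=cv2.INTER_CUBIC)
    for m in (mark if mark is not None else []):
        q=(proj(n,m)[0]-off+.5)*k; cv2.circle(im,(int(q[0]),int(q[1])),4,(0,255,255),1)
    cv2.imwrite(f"pics/{n}{tag}c.png",im)
E
python3 - <<'E'
from h import *
o=env.observe();print(o["position"],o["ft_force"])
snap("scene",6,(360,130),(100,110),5,[o["position"]])
E
```

```text
[ 0.45904717 -0.28371188  0.06390458] [-0.04882833 -0.21532539  0.11088025]
```

View pics/scene6c.png

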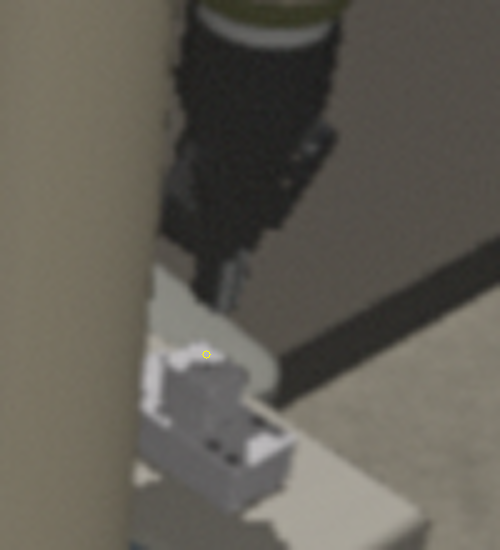

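>>> play_rows(travel=[[0, 0, -0.6], [0, 0, -0.4], [0, 0, -0.3], [0, 0, -0.3], [0, 0, -0.3], [0, 0, -0.3], [0, 0, 0]], rotation=[[0.017, 0.02, 0.01], [0, 0, 0], [0, 0, 0], [0, 0, 0], [0, 0, 0], [0, 0, 0], [0, 0, 0]], claw=[0, 0, 0, 0, 0, 0, 0])

```text
time_s: 6.8
position: [0.46, -0.285, 0.0419]
tool_rot: [[0.001, -0.014, -1.0], [-0.001, -1.0, 0.014], [-1.0, 0.001, -0.001]]
ft_force: [0.6, -0.1, -1.1]
grip_width: 0.0001
```

>>> play_rows(travel=[[0, 0, -0.3], [0, 0, -0.3], [0, 0, 0]], rotation=[[0, 0, 0], [0, 0, 0], [0, 0, 0]], claw=[0, 0, 0])

```text
time_s: 7.05
position: [0.4599, -0.285, 0.0353]
tool_rot: [[0.001, -0.014, -1.0], [-0.001, -1.0, 0.014], [-1.0, 0.001, -0.001]]
ft_force: [-0.8, -1.0, 0.3]
grip_width: -0.0001
```

>>> play_rows(travel=[[0, 0, -0.2], [0, 0, -0.2], [0, 0, 0]], rotation=[[0, 0, 0], [0, 0, 0], [0, 0, 0]], claw=[0, 0, 0])

```text
time_s: 7.3
position: [0.4599, -0.285, 0.0309]
tool_rot: [[0.001, -0.014, -1.0], [-0.001, -1.0, 0.014], [-1.0, 0.001, -0.001]]
ft_force: [-0.3, 0.3, 0.2]
grip_width: 0.0
```

Run:
```python
from h import *
o=env.observe();print(o["position"],o["ft_force"])
snap("scene",7,(360,130),(100,110),5)
```

```text
[ 0.4599372  -0.28495861  0.03090111] [-0.32347971  0.3069515   0.15301938]
```

View pics/scene7c.png

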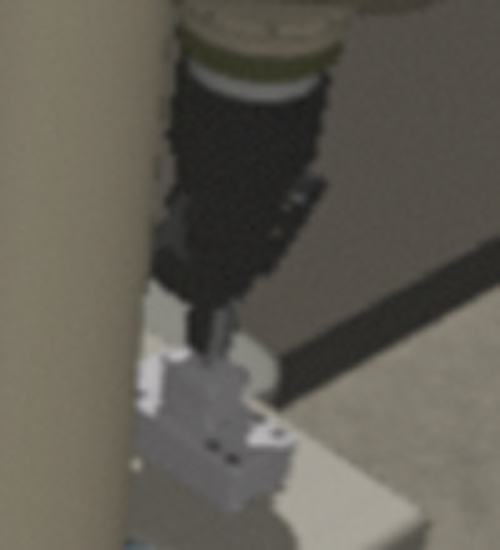

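>>> play_rows(travel=[[0, 0, -0.2], [0, 0, -0.2], [0, 0, 0]], rotation=[[0, 0, 0], [0, 0, 0], [0, 0, 0]], claw=[0, 0, 0])

```text
time_s: 7.6
position: [0.4601, -0.2851, 0.0269]
tool_rot: [[0.001, -0.014, -1.0], [-0.002, -1.0, 0.014], [-1.0, 0.002, -0.001]]
ft_force: [-1.0, -0.6, 0.9]
grip_width: 0.0002
```

>>> play_rows(travel=[[0, 0, -0.2], [0, 0, -0.2], [0, 0, 0]], rotation=[[0, 0, 0], [0, 0, 0], [0, 0, 0]], claw=[0, 0, 0])

```text
time_s: 7.85
position: [0.4604, -0.2854, 0.0272]
tool_rot: [[0.003, -0.014, -1.0], [-0.004, -1.0, 0.014], [-1.0, 0.004, -0.003]]
ft_force: [0.8, 0.1, -0.6]
grip_width: -0.0
```

The closed fingertips touched the boss top at a reported z of 0.027. So the true tip is about 33 mm above the reported TCP, which agrees with the images (32 mm). I'll apply that offset from here. Next: lift, open, and straddle the boss.

>>> play_rows(travel=[[0, 0, 2], [-0.1, 0.3, 2], [0, 0, 1], [0, 0, 0], [0, 0, 0], [0, 0, 0], [0, 0, 0], [0, 0, 0]], rotation=[[0, 0, 0], [0.004, 0.003, 0], [0, 0, 0], [0, 0, 0], [0, 0, 0], [0, 0, 0], [0, 0, 0], [0, 0, 0]], claw=[0, 0, 8.5, 8.5, 8.5, 8.5, 8.5, 8.5])

```text
time_s: 8.52
position: [0.4585, -0.2815, 0.0771]
tool_rot: [[-0.002, -0.014, -1.0], [0.002, -1.0, 0.014], [-1.0, -0.002, 0.002]]
ft_force: [-0.0, 0.9, 0.0]
grip_width: 0.0724
```

Run:
```python
from h import *
o=env.observe();print(o["position"],o["grip_width"],o["tool_rot"][:,0])
p=o["position"]
def m(dy,dz): return p+np.array([0,dy,.033+dz])
snap("scene",8,(360,130),(100,110),5,[m(.0425,.013),m(-.0425,.013),m(0,0)])
```

```text
[ 0.45848927 -0.28152754  0.07714033] 0.07238427124695407 [-0.00171027  0.00158008 -0.99999729]
```

View pics/scene8c.png

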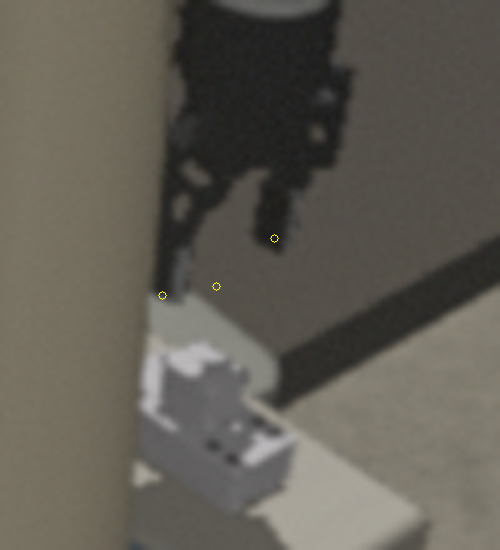

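>>> play_rows(travel=[[-0.2, 0, -2], [0, 0, -2], [0, 0, -1.5], [0, 0, -0.8], [0, 0, -0.4], [0, 0, 0]], rotation=[[0, 0, 0], [0, 0, 0], [0, 0, 0], [0, 0, 0], [0, 0, 0], [0, 0, 0]], claw=[8.5, 8.5, 8.5, 8.5, 8.5, 8.5])

```text
time_s: 9.07
position: [0.4561, -0.2814, 0.0061]
tool_rot: [[-0.003, -0.014, -1.0], [0.002, -1.0, 0.014], [-1.0, -0.002, 0.003]]
ft_force: [0.6, 0.8, -0.3]
grip_width: 0.085
```

>>> play_rows(travel=[[0, 0, -0.3], [0, 0, 0], [0, 0, 0], [0, 0, 0], [0, 0, 0], [0, 0, 0], [0, 0, 0], [0, 0, 0], [0, 0, 0], [0, 0, 0]], rotation=[[0, 0, 0], [0, 0, 0], [0, 0, 0], [0, 0, 0], [0, 0, 0], [0, 0, 0], [0, 0, 0], [0, 0, 0], [0, 0, 0], [0, 0, 0]], claw=[8.5, 2, 2, 2, 2, 2, 2, 2, 2, 2], squeeze=80)

```text
time_s: 9.9
position: [0.4573, -0.2821, 0.0055]
tool_rot: [[0.0, -0.013, -1.0], [-0.0, -1.0, 0.013], [-1.0, 0.0, -0.0]]
ft_force: [-0.4, 0.5, -1.2]
grip_width: 0.0284
```

Run:
```python
from h import *
o=env.observe();print(o["position"],o["grip_width"],o["ft_force"])
snap("scene",9,(360,130),(100,110),5)
```

```text
[ 0.45725626 -0.28208457  0.00546561] 0.02839327754178727 [-0.41656963  0.54834577 -1.1929425 ]
```

View pics/scene9c.png

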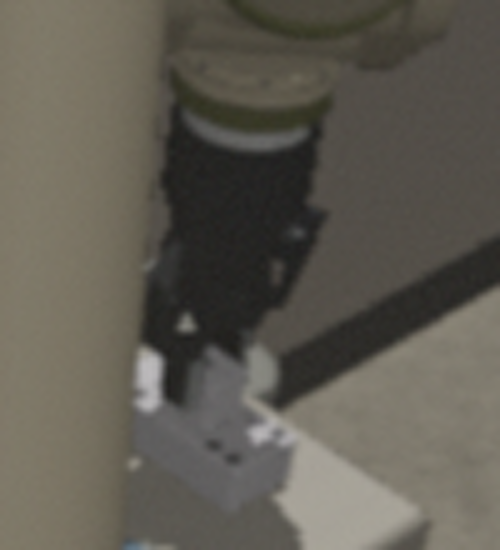

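>>> play_rows(travel=[[0, 0, 1], [0, 0, 2.5], [0, 0, 3], [0, 0, 3], [0, 0, 2], [0, 0, 0]], rotation=[[0, 0, 0], [0, 0, 0], [0, 0, 0], [0, 0, 0], [0, 0, 0], [0, 0, 0]], claw=[2, 2, 2, 2, 2, 2])

```text
time_s: 10.45
position: [0.4537, -0.279, 0.124]
tool_rot: [[-0.008, -0.014, -1.0], [0.008, -1.0, 0.014], [-1.0, -0.008, 0.008]]
ft_force: [0.3, 0.2, -5.8]
grip_width: 0.0281
```

>>> play_rows(travel=[[0.5, 1.8, 0], [0.5, 1.8, 0], [0.6, 1.8, 0], [0.6, 1.8, 0], [0.6, 1.8, 0], [0.6, 1.8, 0], [0.6, 1.8, 0], [0.6, 1.8, 0], [0.6, 1.8, 0], [0.6, 1.8, 0], [0.6, 1.5, 0], [0, 0, 0]], rotation=[[0, 0, 0.12], [0, 0, 0.12], [0, 0, 0.12], [0, 0, 0.12], [0, 0, 0.12], [0, 0, 0.12], [0, 0, 0.12], [0, 0, 0.12], [0, 0, 0.12], [0, 0, 0.12], [0, 0, 0.12], [0, 0, 0]], claw=[2, 2, 2, 2, 2, 2, 2, 2, 2, 2, 2, 2])

```text
time_s: 11.45
position: [0.5111, -0.0718, 0.1107]
tool_rot: [[-0.032, 0.978, -0.207], [-0.003, -0.208, -0.978], [-0.999, -0.03, 0.01]]
ft_force: [-0.2, 0.1, -5.4]
grip_width: 0.0284
```

>>> play_rows(travel=[[0.8, 0.8, 0.4], [0.8, 0.9, 0.4], [0.6, 0.7, 0], [0.2, 0.2, 0], [0, 0, 0], [0, 0, 0]], rotation=[[0.001, -0.016, 0.12], [0.001, -0.016, 0.12], [0, 0, 0.09], [0, 0, 0.02], [0, 0, 0], [0, 0, 0]], claw=[2, 2, 2, 2, 2, 2])

```text
time_s: 11.95
position: [0.5314, -0.044, 0.1119]
tool_rot: [[-0.011, 0.99, 0.143], [-0.003, 0.143, -0.99], [-1.0, -0.011, 0.001]]
ft_force: [-0.7, 0.5, -6.3]
grip_width: 0.0281
```

```bash
cat >> h.py <<'E'
def st():
    o=env.observe();R=o["tool_rot"];print(o["time_s"],"pos",o["position"].round(4),"yaw %.2f"%np.degrees(np.arctan2(R[1,1],R[0,1])),"tiltfix",(-R[1,0]).round(4),R[0,0].round(4),"F",o["ft_force"].round(1),"T",o["wrist_torque"].round(2),"g",round(o["grip_width"],4),"q6",o["q"][5].round(1)); return o
E
python3 - <<'E'
from h import *
st(); snap("scene",10,(220,110),(180,150),4.4); snap("top",10,(180,140),(200,150),4)
E
```

```text
11.95 pos [ 0.5314 -0.044   0.1119] yaw 8.22 tiltfix 0.0026 -0.0111 F [-0.7  0.5 -6.3] T [-0.01  0.04  0.03] g 0.0281 q6 -25.4
```

View pics/scene10c.png

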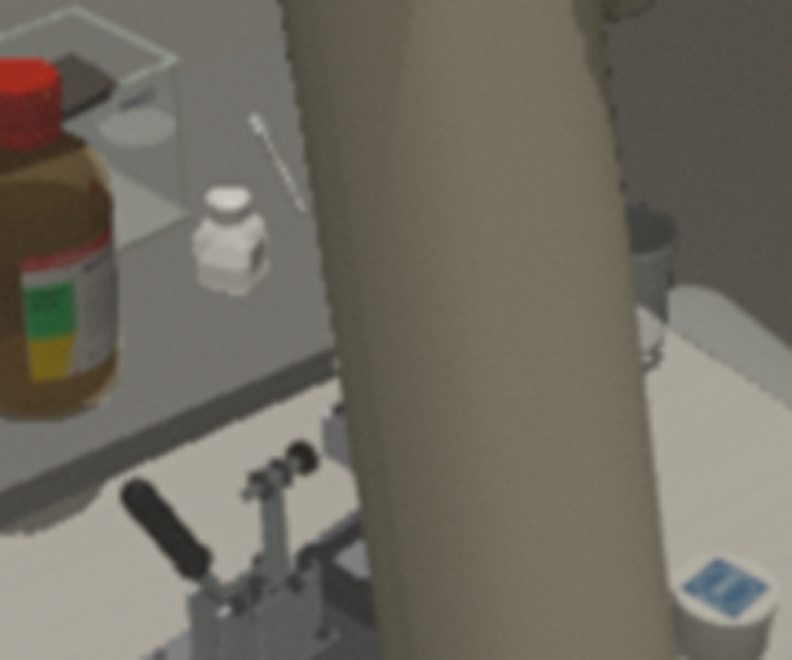

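View pics/top10c.png

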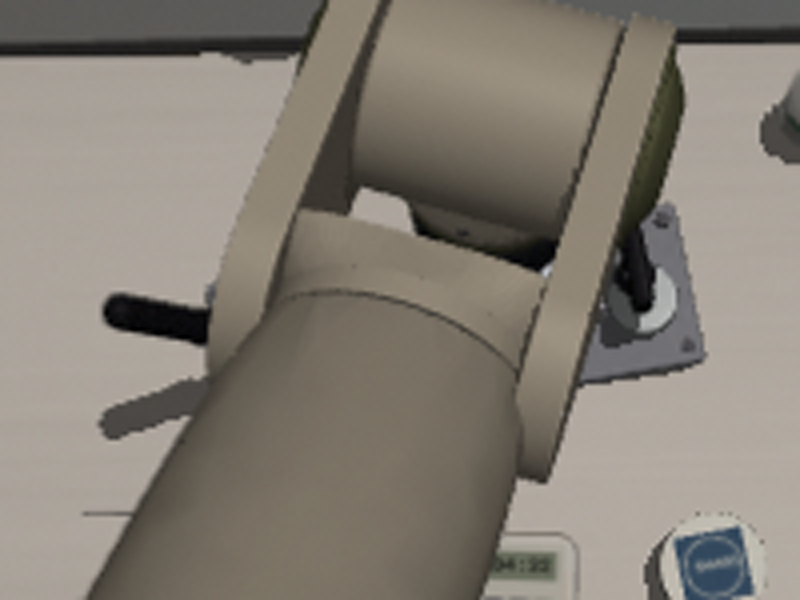

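Run:
```python
from h import *
yaw=np.radians(8.22)
# block origin = tcp - 1.9mm * ydir
bo=np.array([.5314,-.044])-.0019*np.array([-np.sin(yaw),np.cos(yaw)])
S=[([*a[:2],a[2]+106.4],[*b[:2],b[2]+106.4]) for a,b in BLK]
over(cv2.imread("pics/scene10.png"),"scene",S,(bo[0],bo[1],yaw),(280,180),(60,60),9,"pics/o5.png")
```

```text
(no output)
```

View pics/o5.png

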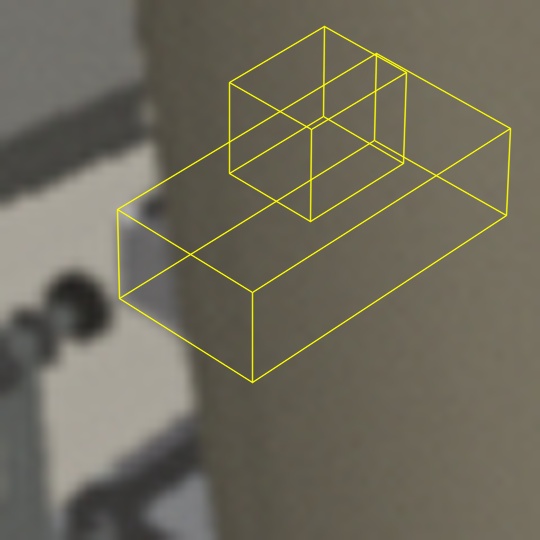

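>>> play_rows(travel=[[0.55, 0, 0], [0, 0, 0], [0, 0, -2], [0, 0, -2], [0, 0, -1.5], [0, 0, -0.5], [0, 0, 0], [0, 0, 0]], rotation=[[0.003, -0.011, 0.014], [0, 0, 0], [0, 0, 0], [0, 0, 0], [0, 0, 0], [0, 0, 0], [0, 0, 0], [0, 0, 0]], claw=[2, 2, 2, 2, 2, 2, 2, 2])

```text
time_s: 12.72
position: [0.5383, -0.047, 0.0515]
tool_rot: [[0.006, 0.989, 0.15], [-0.001, 0.15, -0.989], [-1.0, 0.005, 0.002]]
ft_force: [-0.5, 0.8, -5.2]
grip_width: 0.0279
```

```bash
cat >> h.py <<'E'
def pred(o,dy=-.0019):
    R=o["tool_rot"];yaw=np.arctan2(R[1,1],R[0,1]);b=o["position"][:2]+dy*np.array([-np.sin(yaw),np.cos(yaw)])
    h=(o["position"][2]-.0055)*1000
    S=[([*a[:2],a[2]+h],[*c[:2],c[2]+h]) for a,c in BLK]
    pf=(.521,.0577,.158);d=b-w(pf,[0,-104.5,12])[0,:2];c,s=np.cos(pf[2]),np.sin(pf[2])
    print("err in fixture mm x %.1f y %.1f yaw %.2f bottom %.1f"%(1000*(c*d[0]+s*d[1]),1000*(-s*d[0]+c*d[1]),np.degrees(yaw-pf[2]),h))
    return [((b[0],b[1],yaw),S),(pf,FIX)]
E
python3 - <<'E'
from h import *
o=st(); L=pred(o); snap("scene",11,(240,160),(130,120),5)
over(cv2.imread("pics/scene11.png"),"scene",None,L,(240,160),(130,120),6,"pics/o6.png")
E
```

```text
12.7167 pos [ 0.5383 -0.047   0.0515] yaw 8.62 tiltfix 0.0011 0.0057 F [-0.5  0.8 -5.2] T [-0.02  0.01  0.01] g 0.0279 q6 -26.2
err in fixture mm x 0.6 y -3.5 yaw -0.43 bottom 46.0
```

View pics/o6.png

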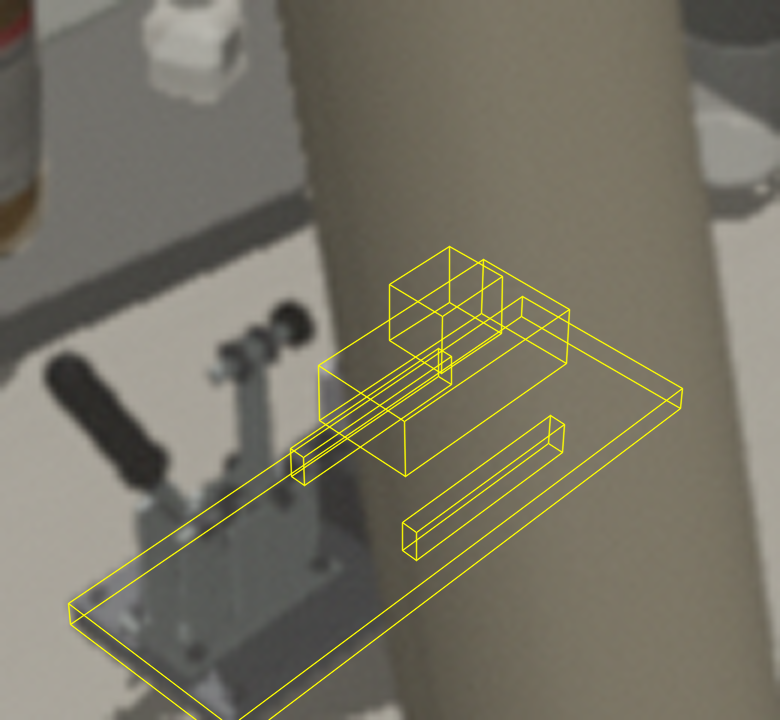

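>>> play_rows(travel=[[-0.1, 0.35, 0], [0, 0, 0], [0, 0, -0.6], [0, 0, -0.3], [0, 0, 0]], rotation=[[0.001, 0.006, 0.008], [0, 0, 0], [0, 0, 0], [0, 0, 0], [0, 0, 0]], claw=[2, 2, 2, 2, 2])

```text
time_s: 13.18
position: [0.5391, -0.0436, 0.0452]
tool_rot: [[0.006, 0.987, 0.159], [-0.002, 0.159, -0.987], [-1.0, 0.005, 0.003]]
ft_force: [0.0, -0.5, -6.1]
grip_width: 0.0283
```

Run:
```python
from h import *
o=st(); L=pred(o)
```

```text
13.1833 pos [ 0.5391 -0.0436  0.0452] yaw 9.13 tiltfix 0.0019 0.0056 F [ 0.  -0.5 -6.1] T [0.05 0.05 0.02] g 0.0283 q6 -26.3
err in fixture mm x 2.0 y -0.3 yaw 0.08 bottom 39.7
```

>>> play_rows(travel=[[-0.2, 0, 0], [0, 0, 0], [0, 0, -0.5], [0, 0, -0.3], [0, 0, 0]], rotation=[[0.002, 0.006, 0], [0, 0, 0], [0, 0, 0], [0, 0, 0], [0, 0, 0]], claw=[2, 2, 2, 2, 2])

```text
time_s: 13.6
position: [0.5369, -0.0436, 0.0364]
tool_rot: [[-0.001, 0.987, 0.159], [0.0, 0.159, -0.987], [-1.0, -0.001, -0.0]]
ft_force: [0.5, 0.0, -5.7]
grip_width: 0.0284
```

Run:
```python
from h import *
o=st(); L=pred(o)
```

```text
13.6 pos [ 0.5369 -0.0436  0.0364] yaw 9.12 tiltfix -0.0003 -0.0009 F [ 0.5  0.  -5.7] T [-0.02 -0.    0.04] g 0.0284 q6 -26.4
err in fixture mm x -0.2 y 0.0 yaw 0.07 bottom 30.9
```

Aligned. I'll lower it in between the rails.

>>> play_rows(travel=[[0, 0, -0.5], [0, 0, -0.4], [0, 0, 0]], rotation=[[0, 0, 0], [0, 0, 0], [0, 0, 0]], claw=[2, 2, 2])

```text
time_s: 13.85
position: [0.5369, -0.0437, 0.0262]
tool_rot: [[-0.001, 0.987, 0.159], [0.0, 0.159, -0.987], [-1.0, -0.001, -0.0]]
ft_force: [-0.7, 0.3, -6.6]
grip_width: 0.0282
```

Run:
```python
from h import *
o=st(); L=pred(o)
```

```text
13.85 pos [ 0.5369 -0.0437  0.0262] yaw 9.12 tiltfix -0.0003 -0.0012 F [-0.7  0.3 -6.6] T [0.02 0.   0.  ] g 0.0282 q6 -26.4
err in fixture mm x -0.3 y -0.0 yaw 0.07 bottom 20.7
```

>>> play_rows(travel=[[0, 0, -0.4], [0, 0, -0.3], [0, 0, 0]], rotation=[[0, 0, 0], [0, 0, 0], [0, 0, 0]], claw=[2, 2, 2])

```text
time_s: 14.1
position: [0.5368, -0.0437, 0.0182]
tool_rot: [[-0.002, 0.987, 0.159], [0.0, 0.159, -0.987], [-1.0, -0.002, -0.001]]
ft_force: [-0.9, -0.2, -6.3]
grip_width: 0.0279
```

>>> play_rows(travel=[[0, 0, -0.15], [0, 0, -0.15]], rotation=[[0, 0, 0], [0, 0, 0]], claw=[2, 2])

```text
time_s: 14.27
position: [0.5369, -0.0437, 0.0174]
tool_rot: [[-0.001, 0.987, 0.159], [-0.0, 0.159, -0.987], [-1.0, -0.001, 0.0]]
ft_force: [-9.1, 1.4, 20.2]
grip_width: 0.0286
```

Contact came at the predicted height. Releasing and lifting.

>>> play_rows(travel=[[0, 0, 0], [0, 0, 0], [0, 0, 0], [0, 0, 0], [0, 0, 0], [0, 0, 1.5], [0, 0, 2.5], [0, 0, 3], [0, 0, 3], [0, 0, 1], [0, 0, 0]], rotation=[[0, 0, 0], [0, 0, 0], [0, 0, 0], [0, 0, 0], [0, 0, 0], [0, 0, 0], [0, 0, 0], [0, 0, 0], [0, 0, 0], [0, 0, 0], [0, 0, 0]], claw=[5, 5, 5, 5, 5, 5, 5, 5, 5, 5, 5])

```text
time_s: 15.18
position: [0.5384, -0.0443, 0.1341]
tool_rot: [[0.004, 0.987, 0.159], [-0.002, 0.159, -0.987], [-1.0, 0.004, 0.002]]
ft_force: [-0.9, -0.0, -0.3]
grip_width: 0.0501
```

Run:
```python
from h import *
o=st()
k=w((.521,.0577,.158),[0,-177,68])[0]; print("knob",k,"d",k[:2]-o["position"][:2])
```

```text
15.1833 pos [ 0.5384 -0.0443  0.1341] yaw 9.13 tiltfix 0.0017 0.0044 F [-0.9 -0.  -0.3] T [-0.01  0.03 -0.01] g 0.0501 q6 -26.4
knob [ 0.54884979 -0.11709528  0.068     ] d [ 0.01040373 -0.07283662]
```

Run:
```python
from h import *
pf=(.521,.0577,.158); k=w(pf,[0,-177,0])[0]
im=cv2.imread("pics/top0.png"); out=[]
for q in(0,.12,.24):
    over(im,"top",box(-23,23,-6,6,50,78),(k[0],k[1],pf[2]-q),(320,185),(40,50),7,"pics/k.png"); out.append(cv2.imread("pics/k.png"))
cv2.imwrite("pics/k.png",np.hstack(out))
```

```text
(no output)
```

View pics/k.png

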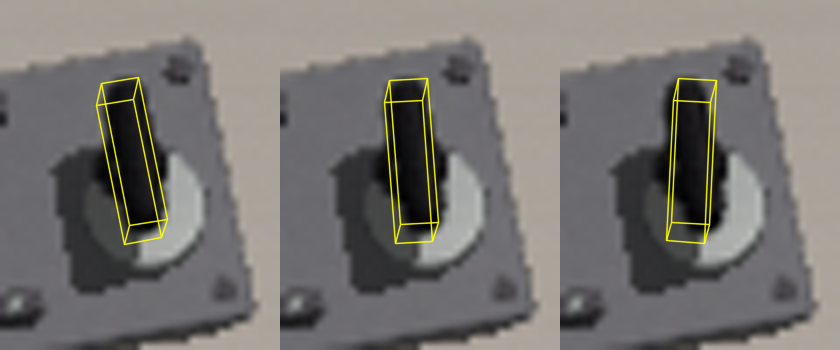

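>>> play_rows(travel=[[0.1, -0.6, 0], [0.1, -0.6, 0], [0.1, -0.6, 0], [0.1, -0.6, 0], [0.1, -0.6, 0], [0.1, -0.6, 0], [0.1, -0.6, 0], [0.1, -0.6, 0], [0.1, -0.6, 0], [0.1, -0.6, 0], [0, -0.6, 0], [0, 0, 0]], rotation=[[0, 0, 0.12], [0, 0, 0.12], [0, 0, 0.12], [0, 0, 0.12], [0, 0, 0.12], [0, 0, 0.12], [0, 0, 0.12], [0, 0, 0.12], [0, 0, 0.12], [0, 0, 0.12], [0, 0, 0.12], [0, 0, 0]], claw=[5, 5, 5, 5, 5, 5, 5, 5, 5, 5, 5, 5])

```text
time_s: 16.18
position: [0.5459, -0.112, 0.1228]
tool_rot: [[-0.01, 0.037, 0.999], [0.005, 0.999, -0.037], [-1.0, 0.005, -0.01]]
ft_force: [-0.2, 0.0, -1.2]
grip_width: 0.0499
```

Run:
```python
from h import *
o=st()
k=w((.521,.0577,.158),[0,-177,68])[0]; print("d cm",100*(k[:2]-o["position"][:2]))
snap("top",12,(180,140),(200,150),4)
```

```text
16.1833 pos [ 0.5459 -0.112   0.1228] yaw 87.90 tiltfix -0.0052 -0.01 F [-0.2  0.  -1.2] T [ 0.01 -0.04  0.03] g 0.0499 q6 -111.7
d cm [ 0.29441346 -0.51013508]
```

View pics/top12c.png

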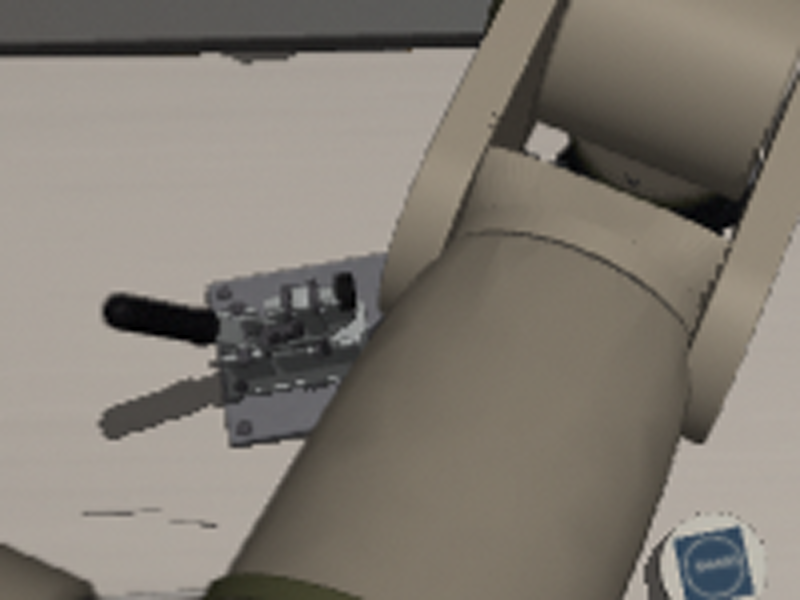

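>>> play_rows(travel=[[0.29, -0.5, 0], [0, 0, 0], [0, 0, -2.5], [0, 0, -2.5], [0, 0, -2], [0, 0, -0.5], [0, 0, 0]], rotation=[[-0.005, -0.01, 0.12], [0, 0, 0], [0, 0, 0], [0, 0, 0], [0, 0, 0], [0, 0, 0], [0, 0, 0]], claw=[5, 5, 5, 5, 5, 5, 5])

```text
time_s: 16.82
position: [0.548, -0.1136, 0.0437]
tool_rot: [[-0.001, -0.043, 0.999], [0.001, 0.999, 0.043], [-1.0, 0.001, -0.001]]
ft_force: [0.1, -0.4, -1.3]
grip_width: 0.05
```

Run:
```python
from h import *
o=st()
k=w((.521,.0577,.158),[0,-177,68])[0]; print("d cm",100*(k[:2]-o["position"][:2]))
snap("scene",13,(240,110),(180,150),4)
```

```text
16.8167 pos [ 0.548  -0.1136  0.0437] yaw 92.45 tiltfix -0.0014 -0.0013 F [ 0.1 -0.4 -1.3] T [ 0.04 -0.01  0.02] g 0.05 q6 -116.3
d cm [ 0.0864859  -0.35224802]
```

View pics/scene13c.png

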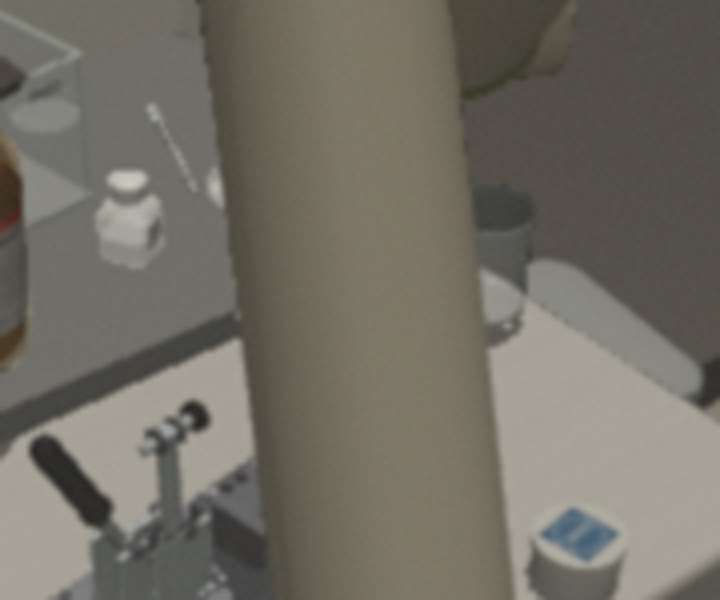

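>>> play_rows(travel=[[0.08, -0.35, 0], [0, 0, 0], [0, 0, -0.8], [0, 0, -0.8], [0, 0, -0.5], [0, 0, 0], [0, 0, 0]], rotation=[[-0.001, -0.001, 0.04], [0, 0, 0], [0, 0, 0], [0, 0, 0], [0, 0, 0], [0, 0, 0], [0, 0, 0]], claw=[5, 5, 5, 5, 5, 5, 5])

```text
time_s: 17.45
position: [0.5509, -0.1169, 0.0256]
tool_rot: [[0.006, -0.074, 0.997], [-0.002, 0.997, 0.074], [-1.0, -0.003, 0.006]]
ft_force: [0.4, 0.3, 0.6]
grip_width: 0.0501
```

Run:
```python
from h import *
o=st()
k=w((.521,.0577,.158),[0,-177,68])[0]; print("d cm",100*(k[:2]-o["position"][:2]))
```

```text
17.45 pos [ 0.5509 -0.1169  0.0256] yaw 94.22 tiltfix 0.0021 0.0062 F [0.4 0.3 0.6] T [ 0.02 -0.01  0.  ] g 0.0501 q6 -118.3
d cm [-0.20430303 -0.01823311]
```

>>> play_rows(travel=[[-0.2, 0, -0.4], [0, 0, -0.3], [0, 0, 0], [0, 0, 0], [0, 0, 0], [0, 0, 0], [0, 0, 0], [0, 0, 0]], rotation=[[0.002, 0.006, 0], [0, 0, 0], [0, 0, 0], [0, 0, 0], [0, 0, 0], [0, 0, 0], [0, 0, 0], [0, 0, 0]], claw=[5, 5, 0.5, 0.5, 0.5, 0.5, 0.5, 0.5], squeeze=40)

```text
time_s: 18.12
position: [0.5486, -0.1192, 0.0181]
tool_rot: [[-0.001, -0.073, 0.997], [-0.003, 0.997, 0.073], [-1.0, -0.003, -0.001]]
ft_force: [0.5, 0.8, -1.4]
grip_width: 0.0118
```

Run:
```python
from h import *
o=st()
k=w((.521,.0577,.158),[0,-177,68])[0]; print("d cm",100*(k[:2]-o["position"][:2]))
```

```text
18.1167 pos [ 0.5486 -0.1192  0.0181] yaw 94.17 tiltfix 0.0034 -0.0006 F [ 0.5  0.8 -1.4] T [ 0.32 -0.15  0.11] g 0.0118 q6 -118.3
d cm [0.02722821 0.20739191]
```

>>> play_rows(travel=[[0, 0, 0], [0, 0, 0], [0, 0, 0], [0, 0, 0], [0, 0, 0], [0, 0, 0]], rotation=[[0, 0, -0.1], [0, 0, -0.1], [0, 0, -0.1], [0, 0, -0.1], [0, 0, -0.1], [0, 0, 0]], claw=[0.5, 0.5, 0.5, 0.5, 0.5, 0.5])

```text
time_s: 18.62
position: [0.5488, -0.1177, 0.0181]
tool_rot: [[-0.001, 0.434, 0.901], [-0.001, 0.901, -0.434], [-1.0, -0.002, -0.001]]
ft_force: [-2.0, -1.3, -1.8]
grip_width: 0.0113
```

Run:
```python
from h import *
st()
```

```text
18.6167 pos [ 0.5488 -0.1177  0.0181] yaw 64.26 tiltfix 0.0011 -0.0011 F [-2.  -1.3 -1.8] T [-0.2  -0.    0.08] g 0.0113 q6 -88.4
```

>>> play_rows(travel=[[0, 0, 0], [0, 0, 0], [0, 0, 0], [0, 0, 0], [0, 0, 0]], rotation=[[0, 0, -0.1], [0, 0, -0.1], [0, 0, -0.1], [0, 0, -0.08], [0, 0, 0]], claw=[0.5, 0.5, 0.5, 0.5, 0.5])

```text
time_s: 19.03
position: [0.5495, -0.1169, 0.0181]
tool_rot: [[0.0, 0.738, 0.675], [-0.0, 0.675, -0.738], [-1.0, -0.0, 0.0]]
ft_force: [0.4, -1.3, -0.8]
grip_width: 0.0113
```

Run:
```python
from h import *
st()
```

```text
19.0333 pos [ 0.5495 -0.1169  0.0181] yaw 42.46 tiltfix 0.0004 0.0 F [ 0.4 -1.3 -0.8] T [-0.2  -0.02 -0.06] g 0.0113 q6 -66.5
```

>>> play_rows(travel=[[0, 0, 0], [0, 0, 0], [0, 0, 0]], rotation=[[0, 0, -0.08], [0, 0, -0.08], [0, 0, -0.05]], claw=[0.5, 0.5, 0.5], squeeze=60)

```text
time_s: 19.28
position: [0.5498, -0.1169, 0.0182]
tool_rot: [[0.001, 0.857, 0.515], [-0.001, 0.515, -0.857], [-1.0, -0.0, 0.001]]
ft_force: [-1.1, -2.1, -1.1]
grip_width: 0.0108
```

Run:
```python
from h import *
st()
```

```text
19.2833 pos [ 0.5498 -0.1169  0.0182] yaw 30.99 tiltfix 0.001 0.0006 F [-1.1 -2.1 -1.1] T [-0.2  -0.08  0.8 ] g 0.0108 q6 -55.0
```

>>> play_rows(travel=[[0, 0, 0], [0, 0, 0]], rotation=[[0, 0, -0.08], [0, 0, -0.08]], claw=[0.5, 0.5])

```text
time_s: 19.45
position: [0.5499, -0.1175, 0.0183]
tool_rot: [[0.0, 0.924, 0.382], [-0.004, 0.382, -0.924], [-1.0, -0.001, 0.004]]
ft_force: [-0.1, -0.5, -0.8]
grip_width: 0.0108
```

Run:
```python
from h import *
st()
```

```text
19.45 pos [ 0.5499 -0.1175  0.0183] yaw 22.46 tiltfix 0.0039 0.0001 F [-0.1 -0.5 -0.8] T [ 0.12 -0.16  2.45] g 0.0108 q6 -46.4
```

>>> play_rows(travel=[[0, 0, 0], [0, 0, 0]], rotation=[[0, 0, -0.06], [0, 0, 0]], claw=[0.5, 0.5])

```text
time_s: 19.62
position: [0.5499, -0.1177, 0.0183]
tool_rot: [[-0.001, 0.94, 0.34], [-0.007, 0.34, -0.94], [-1.0, -0.003, 0.006]]
ft_force: [0.6, -0.7, -2.3]
grip_width: 0.0113
```

Run:
```python
from h import *
st()
```

```text
19.6167 pos [ 0.5499 -0.1177  0.0183] yaw 19.90 tiltfix 0.007 -0.0009 F [ 0.6 -0.7 -2.3] T [ 0.38 -0.22  2.61] g 0.0113 q6 -43.6
```

Knob is at about 1.38 rad with a steady 2.6 N·m reaction, so the cam is pressing firmly. Releasing.

>>> play_rows(travel=[[0, 0, 0], [0, 0, 0], [0, 0, 0], [0, 0, 0], [0, 0, 1], [0, 0, 3], [0, 0, 4], [0, 0, 4], [0, 0, 4], [0, 0, 1], [0, 0, 0]], rotation=[[0, 0, 0], [0, 0, 0], [0, 0, 0], [0, 0, 0], [0, 0, 0], [0, 0, 0], [0, 0, 0], [0, 0, 0], [0, 0, 0], [0, 0, 0], [0, 0, 0]], claw=[4, 4, 4, 4, 4, 4, 4, 4, 4, 4, 4])

```text
time_s: 20.53
position: [0.5466, -0.1162, 0.2002]
tool_rot: [[-0.002, 0.937, 0.349], [-0.003, 0.349, -0.937], [-1.0, -0.003, 0.002]]
ft_force: [0.2, -0.5, -0.8]
grip_width: 0.0403
```

Run:
```python
from h import *
o=st()
pf=(.521,.0577,.158)
for y,z in((45,165),(61.4,166)): t=w(pf,[0,y,z-33])[0]; print(t, 100*(t-o["position"]))
```

```text
20.5333 pos [ 0.5466 -0.1162  0.2002] yaw 20.40 tiltfix 0.0031 -0.0018 F [ 0.2 -0.5 -0.8] T [-0.03  0.04  0.  ] g 0.0403 q6 -44.4
[0.51391955 0.10213948 0.132     ] [-3.26482945 21.83043084 -6.82373456]
[0.51133911 0.1183352  0.133     ] [-3.52287268 23.45000291 -6.72373456]
```

>>> play_rows(travel=[[-0.4, 2.4, 0], [-0.4, 2.4, 0], [-0.4, 2.4, 0], [-0.4, 2.4, 0], [-0.4, 2.4, 0], [-0.4, 2.4, 0], [-0.4, 2.4, 0], [-0.2, 1.2, 0], [0, 0, 0], [0, 0, 0]], rotation=[[0, 0, -0.024], [0, 0, -0.024], [0, 0, -0.024], [0, 0, -0.024], [0, 0, -0.024], [0, 0, -0.024], [0, 0, -0.024], [0, 0, -0.024], [0, 0, 0], [0, 0, 0]], claw=[0, 0, 0, 0, 0, 0, 0, 0, 0, 0])

```text
time_s: 21.37
position: [0.51, 0.0708, 0.1962]
tool_rot: [[-0.011, 0.988, 0.153], [-0.001, 0.153, -0.988], [-1.0, -0.011, -0.001]]
ft_force: [-0.1, -1.1, -0.1]
grip_width: 0.0
```

Run:
```python
from h import *
o=st()
pf=(.521,.0577,.158)
for y,z in((45,165),(61.4,166)): t=w(pf,[0,y,z-33])[0]; print(t, 100*(t-o["position"]))
snap("top",14,(180,140),(200,150),4);snap("scene",14,(200,130),(200,150),4,[o["position"]+[0,0,.033]])
```

```text
21.3667 pos [0.51   0.0708 0.1962] yaw 8.80 tiltfix 0.0008 -0.0107 F [-0.1 -1.1 -0.1] T [-0.01  0.04  0.04] g 0.0 q6 -14.0
[0.51391955 0.10213948 0.132     ] [ 0.39073266  3.1358628  -6.41628251]
[0.51133911 0.1183352  0.133     ] [ 0.13268943  4.75543487 -6.31628251]
```

View pics/top14c.png

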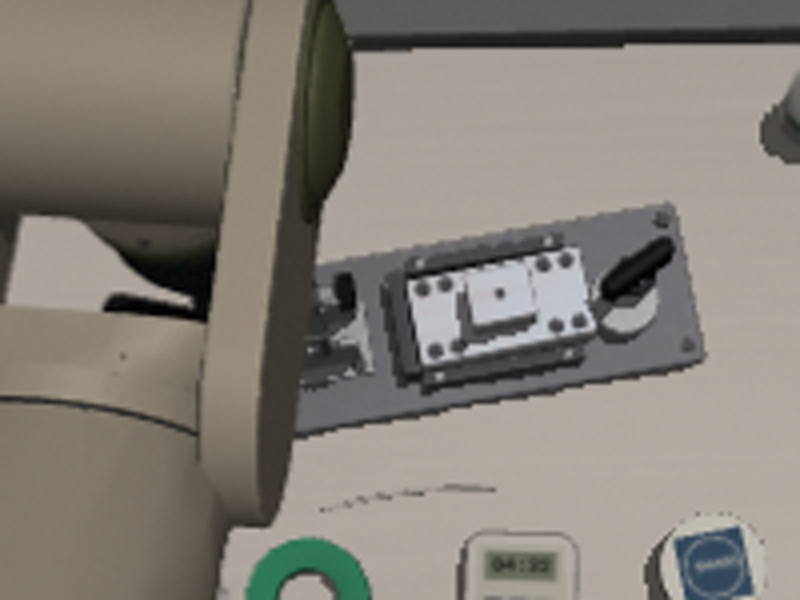

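View pics/scene14c.png

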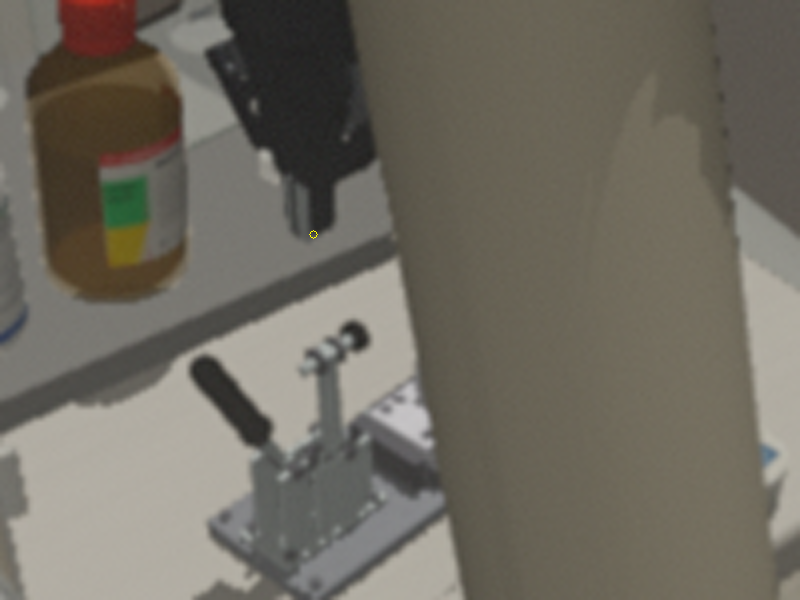

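Run:
```python
from h import *
pf=(.521,.0577,.158); k=w(pf,[0,-177,0])[0]; im=cv2.imread("pics/top14.png")
b=w(pf,[0,-100,12])[0]
S=[([*a[:2],a[2]+12],[*c[:2],c[2]+12]) for a,c in BLK]
out=[]
for q in(1.2,1.38):
    over(im,"top",None,[((k[0],k[1],pf[2]-q),box(-23,23,-6,6,50,78)),((b[0],b[1],pf[2]),S)],(270,185),(90,65),8.5,"pics/k2.png"); out.append(cv2.imread("pics/k2.png")[:, :])
cv2.imwrite("pics/k2.png",cv2.resize(np.vstack(out),None,fx=.54,fy=.54) if 0 else out[1]); cv2.imwrite("pics/k3.png",out[0])
```

```text
(no output)
```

View pics/k2.png

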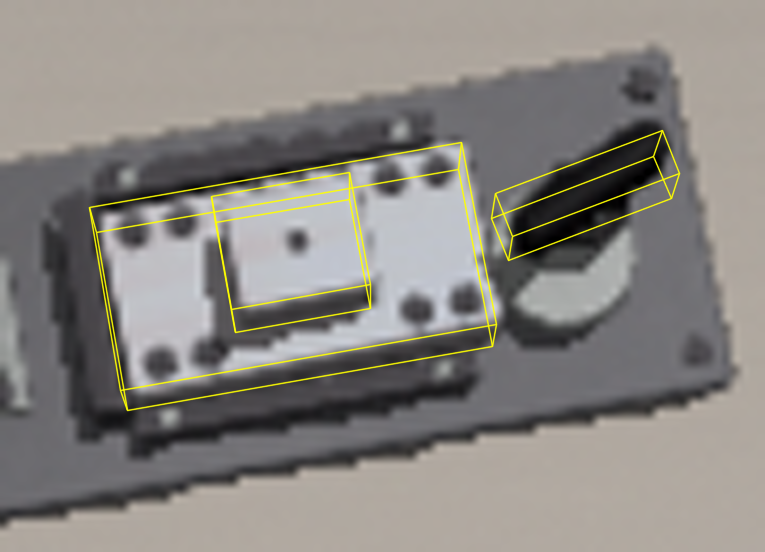

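View pics/k3.png

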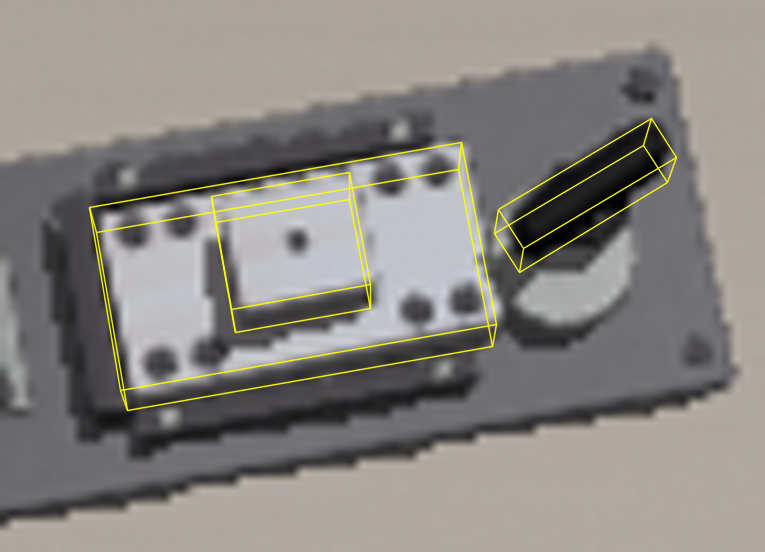

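Run:
```python
import cv2
im=cv2.imread("pics/top14.png")
cv2.imwrite("pics/z.png",cv2.resize(im[197:242,270:350],None,fx=10,fy=10,interpolation=cv2.INTER_CUBIC))
```

```text
(no output)
```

View pics/z.png

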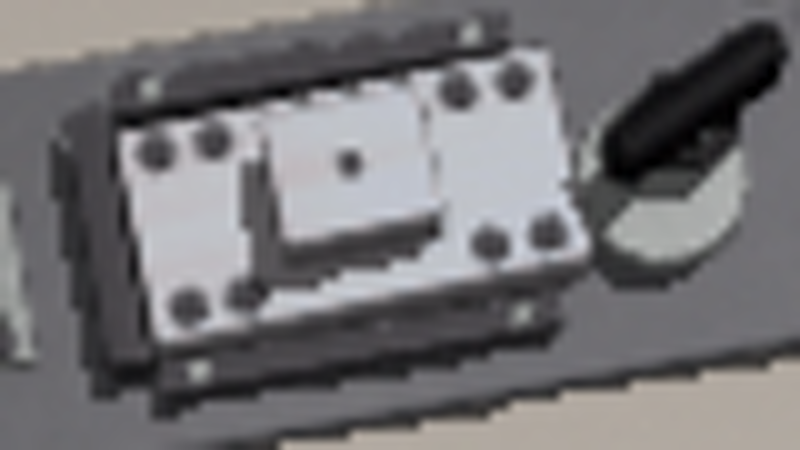

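Run:
```python
from h import *
pf=(.521,.0577,.158); k=w(pf,[0,-177,0])[0]; im=cv2.imread("pics/top14.png")
P=[[25,50,42],[25,-50,42],[-25,-50,42],[-25,50,42]]
uv=crop([[120,131],[552,47],[590,257],[160,345]],10,(270,197))
p,e=fit([("top",P,uv)],[.537,-.04,.16]); print(p,np.degrees(p[2]),e.round(1).tolist())
d=p[:2]-np.array(pf[:2]);c,s=np.cos(pf[2]),np.sin(pf[2]);print("in fixture",1000*(c*d[0]+s*d[1]),1000*(-s*d[0]+c*d[1]),np.degrees(p[2]-pf[2]))
S=[([*a[:2],a[2]+12],[*c_[:2],c_[2]+12]) for a,c_ in BLK]
over(im,"top",None,[((k[0],k[1],pf[2]-1.05),box(-23,23,-6,6,50,78)),(tuple(p),S),(pf,FIX+box(-29,29,-50,-42,12,36))],(270,190),(90,60),8.5,"pics/k4.png")
```

```text
[ 0.53615347 -0.04375323  0.17719896] 10.15275264180148 [[-0.4, -0.1], [-0.0, -0.1], [0.7, 0.2], [-0.3, 0.0]]
in fixture -0.9982786210387846 -102.57381765825542 1.1000194787344735
```

View pics/k4.png

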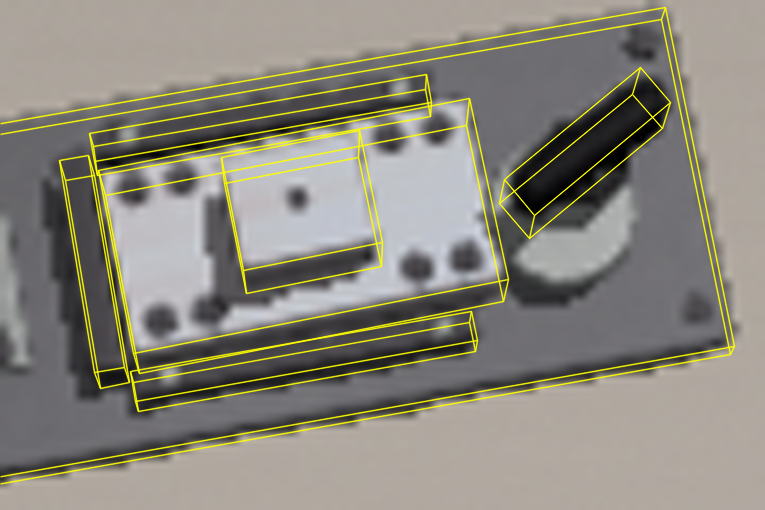

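The top view shows the wing at only about 1.05 rad and the block about 1–1.5° askew, roughly 2 mm off the stop. The cam has stalled on a skewed block. I'll square the block against the stop with the gripper, then re-tighten.

>>> play_rows(travel=[[0.5, -2, 0], [0.5, -2.5, 0], [0.5, -2.5, 0], [0.5, -2.2, 0], [0.4, -1, 0], [0, 0, 0], [0, 0, 0]], rotation=[[0.001, -0.011, 0.004], [0, 0, 0], [0, 0, 0], [0, 0, 0], [0, 0, 0], [0, 0, 0], [0, 0, 0]], claw=[5, 5, 5, 5, 5, 5, 5])

```text
time_s: 22.05
position: [0.535, -0.0422, 0.1949]
tool_rot: [[-0.001, 0.988, 0.152], [0.0, 0.152, -0.988], [-1.0, -0.001, -0.001]]
ft_force: [-0.4, 0.5, -0.7]
grip_width: 0.0502
```

Run:
```python
from h import *
o=st(); print(100*(np.array([.5365,-.045])-o["position"][:2]))
```

```text
22.05 pos [ 0.535  -0.0422  0.1949] yaw 8.76 tiltfix -0.0004 -0.0007 F [-0.4  0.5 -0.7] T [ 0.01 -0.02 -0.01] g 0.0502 q6 -25.9
[ 0.15061262 -0.28461295]
```

>>> play_rows(travel=[[0.1, -0.25, -2], [0, 0, -3.5], [0, 0, -3.5], [0, 0, -3], [0, 0, -2], [0, 0, -0.8], [0, 0, 0], [0, 0, 0]], rotation=[[0, 0, 0.005], [0, 0, 0], [0, 0, 0], [0, 0, 0], [0, 0, 0], [0, 0, 0], [0, 0, 0], [0, 0, 0]], claw=[5, 5, 5, 5, 5, 5, 5, 5])

```text
time_s: 22.72
position: [0.5354, -0.0383, 0.0441]
tool_rot: [[0.005, 0.987, 0.163], [0.0, 0.163, -0.987], [-1.0, 0.005, 0.001]]
ft_force: [-0.2, -0.5, 0.7]
grip_width: 0.0503
```

Run:
```python
from h import *
o=st(); print(100*(np.array([.5365,-.045])-o["position"][:2]))
```

```text
22.7167 pos [ 0.5354 -0.0383  0.0441] yaw 9.37 tiltfix -0.0002 0.0054 F [-0.2 -0.5  0.7] T [ 0.04  0.01 -0.  ] g 0.0503 q6 -26.2
[ 0.11314098 -0.66916672]
```

>>> play_rows(travel=[[0.1, -0.55, 0], [0, 0, -1], [0, 0, -0.9], [0, 0, -0.5], [0, 0, 0]], rotation=[[0, 0.005, -0.005], [0, 0, 0], [0, 0, 0], [0, 0, 0], [0, 0, 0]], claw=[5, 5, 5, 5, 5])

```text
time_s: 23.13
position: [0.5392, -0.0446, 0.0226]
tool_rot: [[0.009, 0.987, 0.158], [-0.002, 0.158, -0.987], [-1.0, 0.008, 0.004]]
ft_force: [-0.3, 0.1, -0.8]
grip_width: 0.0497
```

>>> play_rows(travel=[[0, 0, 0], [0, 0, 0], [0, 0, 0], [0, 0, 0], [0, 0, 0]], rotation=[[0, 0, 0], [0, 0, 0], [0, 0, 0], [0, 0, 0], [0, 0, 0]], claw=[2, 2, 2, 2, 2], squeeze=80)

```text
time_s: 23.55
position: [0.5382, -0.0447, 0.0227]
tool_rot: [[0.006, 0.987, 0.159], [-0.003, 0.159, -0.987], [-1.0, 0.006, 0.004]]
ft_force: [-0.2, -0.4, -1.1]
grip_width: 0.0279
```

Run:
```python
from h import *
o=st(); print(100*(np.array([.5365,-.045])-o["position"][:2]))
```

```text
23.55 pos [ 0.5382 -0.0447  0.0227] yaw 9.13 tiltfix 0.0026 0.0064 F [-0.2 -0.4 -1.1] T [-0.09 -0.04  0.01] g 0.0279 q6 -26.4
[-0.17499325 -0.03176747]
```

>>> play_rows(travel=[[-0.02, 0.15, 0], [-0.02, 0.15, 0]], rotation=[[0, 0, 0], [0, 0, 0]], claw=[2, 2])

```text
time_s: 23.72
position: [0.5383, -0.0445, 0.0231]
tool_rot: [[0.007, 0.987, 0.159], [-0.008, 0.159, -0.987], [-1.0, 0.006, 0.009]]
ft_force: [-1.9, -8.0, -1.7]
grip_width: 0.0282
```

>>> play_rows(travel=[[-0.02, 0.12, 0], [-0.02, 0.12, 0]], rotation=[[0, 0, 0], [0, 0, 0]], claw=[2, 2])

```text
time_s: 23.88
position: [0.5382, -0.0446, 0.0232]
tool_rot: [[0.008, 0.987, 0.159], [-0.013, 0.159, -0.987], [-1.0, 0.006, 0.014]]
ft_force: [-0.4, -7.0, -2.4]
grip_width: 0.028
```

>>> play_rows(travel=[[-0.05, 0.35, 0], [-0.05, 0.35, 0]], rotation=[[0.01, 0.005, 0], [0.01, 0, 0]], claw=[2, 2])

```text
time_s: 24.05
position: [0.5382, -0.0438, 0.0238]
tool_rot: [[0.005, 0.987, 0.16], [-0.004, 0.16, -0.987], [-1.0, 0.004, 0.005]]
ft_force: [-0.6, -19.6, -6.2]
grip_width: 0.0282
```

Run:
```python
from h import *
o=st()
```

```text
24.05 pos [ 0.5382 -0.0438  0.0238] yaw 9.20 tiltfix 0.0042 0.0046 F [ -0.6 -19.6  -6.2] T [-3.71  0.24 -0.17] g 0.0282 q6 -26.2
```

Block won't move further at 20 N, so it's against the stop. Releasing and going back to the knob.

>>> play_rows(travel=[[0, 0, 0], [0, 0, 0], [0, 0, 0], [0, 0, 0], [0, 0, 1.5], [0, 0, 3], [0, 0, 2.5], [0, -1, 0.5], [0, 0, 0]], rotation=[[0, 0, 0], [0, 0, 0], [0, 0, 0], [0, 0, 0], [0, 0, 0], [0, 0, 0.1], [0, 0, 0.1], [0, 0, 0.1], [0, 0, 0]], claw=[5, 5, 5, 5, 5, 5, 5, 5, 5])

```text
time_s: 24.8
position: [0.5375, -0.0526, 0.1018]
tool_rot: [[0.004, 0.89, 0.457], [-0.003, 0.457, -0.89], [-1.0, 0.002, 0.005]]
ft_force: [0.4, -0.5, -0.5]
grip_width: 0.0501
```

Run:
```python
from h import *
o=st(); print(100*(np.array([.5495,-.118])-o["position"][:2]))
```

```text
24.8 pos [ 0.5375 -0.0526  0.1018] yaw 27.17 tiltfix 0.0034 0.0036 F [ 0.4 -0.5 -0.5] T [-0.01  0.02 -0.01] g 0.0501 q6 -45.2
[ 1.19502541 -6.53918912]
```

>>> play_rows(travel=[[0.4, -1.8, 0], [0.4, -2, 0], [0.3, -1.7, 0], [0.1, -0.7, 0], [0, 0, 0], [0, 0, 0]], rotation=[[0.003, 0.003, 0.07], [0, 0, 0.07], [0, 0, 0.06], [0, 0, 0], [0, 0, 0], [0, 0, 0]], claw=[5, 5, 5, 5, 5, 5])

```text
time_s: 25.3
position: [0.5489, -0.1127, 0.0999]
tool_rot: [[-0.001, 0.787, 0.617], [0.003, 0.617, -0.787], [-1.0, 0.001, -0.004]]
ft_force: [0.5, 1.5, -0.1]
grip_width: 0.0499
```

Run:
```python
from h import *
o=st(); print(100*(np.array([.5495,-.118])-o["position"][:2])); snap("top",15,(250,180),(120,80),6); snap("scene",15,(260,140),(120,100),6)
```

```text
25.3 pos [ 0.5489 -0.1127  0.0999] yaw 38.12 tiltfix -0.0034 -0.0013 F [ 0.5  1.5 -0.1] T [-0.01  0.02 -0.  ] g 0.0499 q6 -62.0
[ 0.05542682 -0.52508111]
```

View pics/top15c.png

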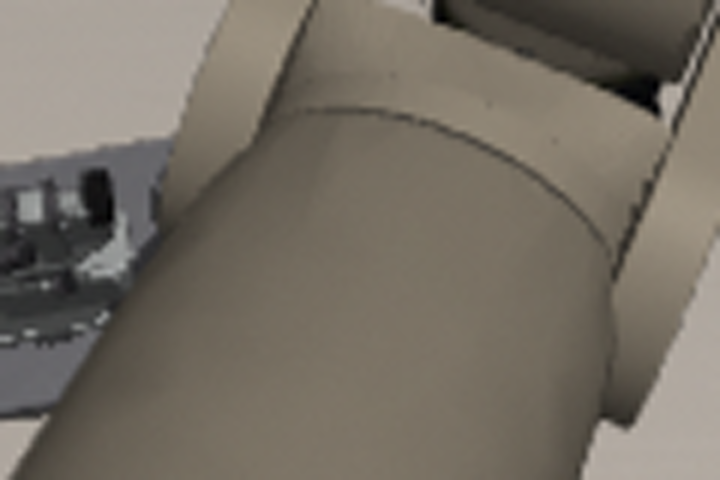

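View pics/scene15c.png

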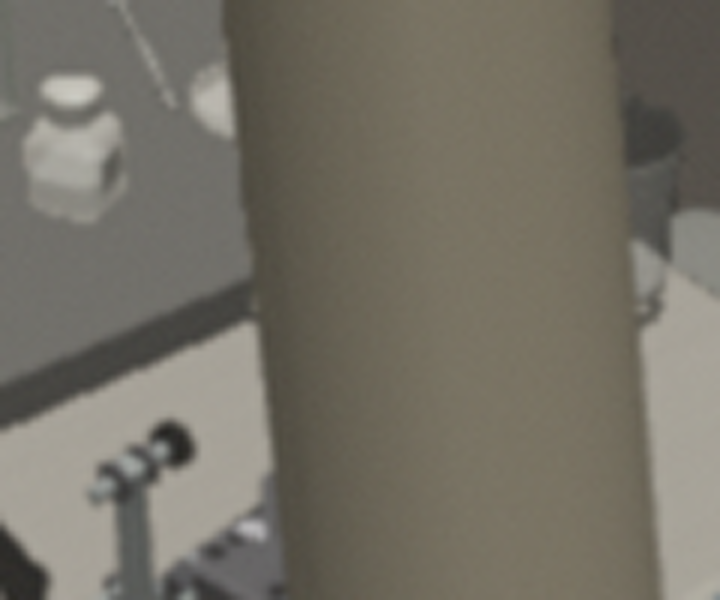

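>>> play_rows(travel=[[0.05, -0.5, 0], [0, 0, 0], [0, 0, -2], [0, 0, -2], [0, 0, -1.2], [0, 0, 0], [0, 0, 0]], rotation=[[-0.003, -0.001, 0.015], [0, 0, 0], [0, 0, 0], [0, 0, 0], [0, 0, 0], [0, 0, 0], [0, 0, 0]], claw=[5, 5, 5, 5, 5, 5, 5])

```text
time_s: 25.98
position: [0.5498, -0.1145, 0.0477]
tool_rot: [[0.003, 0.775, 0.631], [-0.001, 0.632, -0.775], [-1.0, 0.001, 0.002]]
ft_force: [-0.2, 0.8, 0.5]
grip_width: 0.0499
```

Run:
```python
from h import *
o=st(); print(100*(np.array([.5495,-.118])-o["position"][:2]))
```

```text
25.9833 pos [ 0.5498 -0.1145  0.0477] yaw 39.16 tiltfix 0.0008 0.0025 F [-0.2  0.8  0.5] T [-0.01 -0.04 -0.01] g 0.0499 q6 -63.0
[-0.02990467 -0.35282911]
```

>>> play_rows(travel=[[-0.05, -0.35, 0], [0, 0, 0], [0, 0, -1.2], [0, 0, -1.2], [0, 0, -0.5], [0, 0, 0], [0, 0, 0]], rotation=[[0, 0.002, 0], [0, 0, 0], [0, 0, 0], [0, 0, 0], [0, 0, 0], [0, 0, 0], [0, 0, 0]], claw=[5, 5, 5, 5, 5, 5, 5])

```text
time_s: 26.57
position: [0.5521, -0.1194, 0.0234]
tool_rot: [[0.009, 0.776, 0.631], [-0.005, 0.631, -0.776], [-1.0, 0.004, 0.009]]
ft_force: [0.4, -0.5, 0.6]
grip_width: 0.0501
```

>>> play_rows(travel=[[0, 0, 0], [0, 0, 0], [0, 0, 0], [0, 0, 0], [0, 0, 0], [0, 0, 0]], rotation=[[0, 0, 0], [0, 0, 0], [0, 0, 0], [0, 0, 0], [0, 0, 0], [0, 0, 0]], claw=[0.5, 0.5, 0.5, 0.5, 0.5, 0.5], squeeze=80)

```text
time_s: 27.07
position: [0.5527, -0.1203, 0.0255]
tool_rot: [[0.011, 0.776, 0.631], [-0.007, 0.631, -0.776], [-1.0, 0.004, 0.012]]
ft_force: [0.7, -1.1, -1.1]
grip_width: 0.01
```

Run:
```python
from h import *
o=st(); print(100*(np.array([.5495,-.118])-o["position"][:2]))
```

```text
27.0667 pos [ 0.5527 -0.1203  0.0255] yaw 39.13 tiltfix 0.0067 0.0113 F [ 0.7 -1.1 -1.1] T [-0.12 -0.03 -0.03] g 0.01 q6 -63.3
[-0.31871046  0.23399403]
```

>>> play_rows(travel=[[0, 0, 0], [0, 0, 0]], rotation=[[0.004, 0.006, -0.06], [0, 0, -0.06]], claw=[0.5, 0.5], squeeze=100)

```text
time_s: 27.23
position: [0.5523, -0.1203, 0.0256]
tool_rot: [[0.004, 0.847, 0.532], [-0.004, 0.532, -0.847], [-1.0, 0.001, 0.005]]
ft_force: [-1.4, -1.8, -1.9]
grip_width: 0.0097
```

Run:
```python
from h import *
o=st()
```

```text
27.2333 pos [ 0.5523 -0.1203  0.0256] yaw 32.15 tiltfix 0.0035 0.0036 F [-1.4 -1.8 -1.9] T [-0.41 -0.02  0.13] g 0.0097 q6 -56.3
```

>>> play_rows(travel=[[0, 0, 0], [0, 0, 0]], rotation=[[0, 0, -0.06], [0, 0, -0.06]], claw=[0.5, 0.5])

```text
time_s: 27.4
position: [0.552, -0.1208, 0.0256]
tool_rot: [[0.003, 0.906, 0.424], [-0.006, 0.424, -0.906], [-1.0, -0.0, 0.006]]
ft_force: [-1.2, -2.3, -1.4]
grip_width: 0.0097
```

Run:
```python
from h import *
o=st()
```

```text
27.4 pos [ 0.552  -0.1208  0.0256] yaw 25.08 tiltfix 0.0056 0.0026 F [-1.2 -2.3 -1.4] T [-0.56 -0.06  1.22] g 0.0097 q6 -49.2
```

Contact now starts near 1.2 rad, as it should for a square block. Tightening on.

>>> play_rows(travel=[[0, 0, 0], [0, 0, 0]], rotation=[[0, 0, -0.06], [0, 0, -0.06]], claw=[0.5, 0.5])

```text
time_s: 27.57
position: [0.5518, -0.1215, 0.0256]
tool_rot: [[0.001, 0.949, 0.314], [-0.009, 0.314, -0.949], [-1.0, -0.002, 0.009]]
ft_force: [-2.3, -1.1, -0.9]
grip_width: 0.0096
```

Run:
```python
from h import *
o=st()
```

```text
27.5667 pos [ 0.5518 -0.1215  0.0256] yaw 18.33 tiltfix 0.009 0.0007 F [-2.3 -1.1 -0.9] T [-0.19 -0.08  2.48] g 0.0096 q6 -42.3
```

>>> play_rows(travel=[[0, 0, 0], [0, 0, 0]], rotation=[[0, 0, -0.08], [0, 0, -0.08]], claw=[0.5, 0.5])

```text
time_s: 27.73
position: [0.5515, -0.1223, 0.0257]
tool_rot: [[-0.003, 0.986, 0.167], [-0.014, 0.167, -0.986], [-1.0, -0.005, 0.013]]
ft_force: [-1.9, -3.4, -1.5]
grip_width: 0.0096
```

Run:
```python
from h import *
o=st()
```

```text
27.7333 pos [ 0.5515 -0.1223  0.0257] yaw 9.61 tiltfix 0.014 -0.0025 F [-1.9 -3.4 -1.5] T [-0.29  0.04  3.9 ] g 0.0096 q6 -33.3
```

The torque rises linearly with the twist, so the knob has stalled against the block. Releasing and looking.

>>> play_rows(travel=[[0, 0, 0], [0, 0, 0], [0, 0, 0], [0, 0, 0], [0, 0, 1.5], [0, 0, 3], [0, 0, 4], [0, 0, 4], [0, 0, 3], [0, 0, 1], [0, 0, 0]], rotation=[[0, 0, 0], [0, 0, 0], [0, 0, 0], [0, 0, 0], [0, 0, 0], [0, 0, 0], [0, 0, 0], [0, 0, 0], [0, 0, 0], [0, 0, 0], [0, 0, 0]], claw=[4, 4, 4, 4, 4, 4, 4, 4, 4, 4, 4])

```text
time_s: 28.65
position: [0.5493, -0.1199, 0.1982]
tool_rot: [[-0.004, 0.986, 0.164], [-0.01, 0.164, -0.986], [-1.0, -0.006, 0.009]]
ft_force: [0.8, -0.5, -1.1]
grip_width: 0.04
```

>>> play_rows(travel=[[-0.4, 2.4, 0], [-0.4, 2.8, 0], [-0.4, 2.8, 0], [-0.4, 2.8, 0], [-0.4, 2.8, 0], [-0.4, 2.8, 0], [-0.4, 2.4, 0], [-0.2, 1.2, 0], [0, 0, 0], [0, 0, 0]], rotation=[[0.01, 0, 0], [0, 0, 0], [0, 0, 0], [0, 0, 0], [0, 0, 0], [0, 0, 0], [0, 0, 0], [0, 0, 0], [0, 0, 0], [0, 0, 0]], claw=[0, 0, 0, 0, 0, 0, 0, 0, 0, 0])

```text
time_s: 29.48
position: [0.514, 0.0864, 0.1893]
tool_rot: [[-0.014, 0.987, 0.16], [0.002, 0.16, -0.987], [-1.0, -0.014, -0.004]]
ft_force: [0.1, -0.1, 1.0]
grip_width: -0.0004
```

Run:
```python
from h import *
o=st()
pf=(.521,.0577,.158)
for y,z in((45,165),(61.4,166)): t=w(pf,[0,y,z-33])[0]; print(t, 100*(t-o["position"]))
snap("top",16,(270,190),(90,60),8.5)
k=w(pf,[0,-177,0])[0]; b=w(pf,[0,-100,12])[0]
S=[([*a[:2],a[2]+12],[*c[:2],c[2]+12]) for a,c in BLK]
over(cv2.imread("pics/top16.png"),"top",None,[((k[0],k[1],pf[2]-1.2),box(-23,23,-6,6,50,78)),((b[0],b[1],pf[2]),S)],(270,190),(90,60),8.5,"pics/k5.png")
```

```text
29.4833 pos [0.514  0.0864 0.1893] yaw 9.19 tiltfix -0.002 -0.0144 F [ 0.1 -0.1  1. ] T [-0.01 -0.02 -0.01] g -0.0004 q6 -12.7
[0.51391955 0.10213948 0.132     ] [-0.00834208  1.57142625 -5.72591398]
[0.51133911 0.1183352  0.133     ] [-0.26638531  3.19099832 -5.62591398]
```

View pics/k5.png

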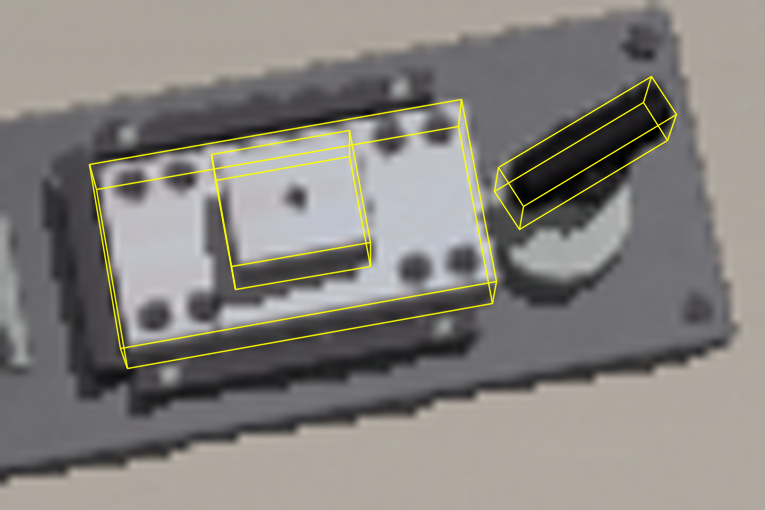

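View pics/top16c.png

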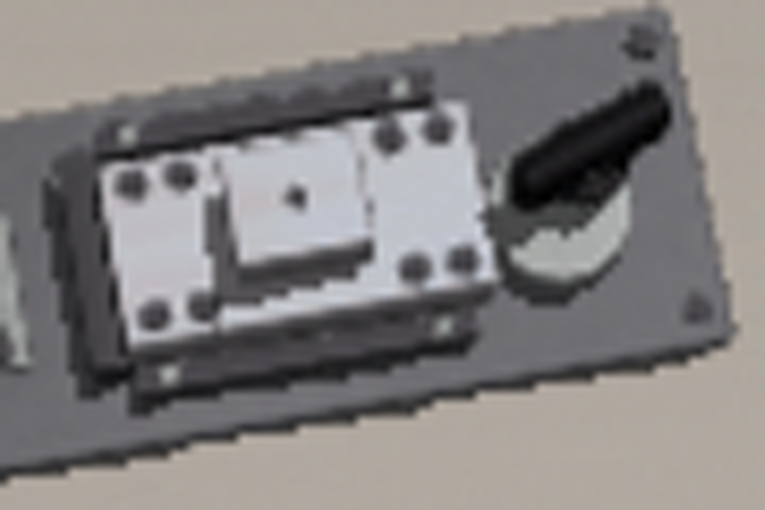

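Wing is now at about 1.18 rad and the block looks square between the rails. Now the handle: compute the push path.

Run:
```python
from h import *
pf=(.521,.0577,.158); prev=None
for a in(65,55,45,35,25,15,8,3,0,-3):
    A=np.radians(a); r=95
    y=40.5+r*np.cos(A)-9*np.sin(A)-11; z=76.4+r*np.sin(A)+9*np.cos(A)
    t=w(pf,[0,y,z-33])[0]; print(a,t.round(4), None if prev is None else (100*(t-prev)).round(2)); prev=t
```

```text
65 [0.5113 0.1184 0.1333] None
55 [0.5089 0.1334 0.1264] [-0.24  1.49 -0.69]
45 [0.5068 0.1469 0.1169] [-0.22  1.35 -0.94]
35 [0.5049 0.1586 0.1053] [-0.19  1.17 -1.17]
25 [0.5034 0.1681 0.0917] [-0.15  0.95 -1.36]
15 [0.5023 0.1752 0.0767] [-0.11  0.7  -1.5 ]
8 [0.5018 0.1785 0.0655] [-0.05  0.33 -1.11]
3 [0.5015 0.1801 0.0574] [-0.02  0.16 -0.82]
0 [0.5014 0.1806 0.0524] [-0.01  0.06 -0.5 ]
-3 [0.5014 0.181  0.0474] [-0.01  0.03 -0.5 ]
```

>>> play_rows(travel=[[0, 0.9, -1], [0, 0.6, -2], [0, 0, -2], [0, 0, -0.7], [0, 0, 0], [0, 0, 0]], rotation=[[-0.002, -0.014, 0], [0, 0, 0], [0, 0, 0], [0, 0, 0], [0, 0, 0], [0, 0, 0]], claw=[0, 0, 0, 0, 0, 0])

```text
time_s: 30.03
position: [0.5159, 0.0952, 0.1295]
tool_rot: [[0.001, 0.988, 0.151], [-0.001, 0.151, -0.988], [-1.0, 0.0, 0.001]]
ft_force: [0.5, -0.5, 0.5]
grip_width: 0.0002
```

Run:
```python
from h import *
o=st();snap("scene",17,(200,130),(160,130),5,[o["position"]+[0,0,.033]])
```

```text
30.0333 pos [0.5159 0.0952 0.1295] yaw 8.71 tiltfix 0.0012 0.0006 F [ 0.5 -0.5  0.5] T [ 0.06 -0.03 -0.01] g 0.0002 q6 -11.1
```

View pics/scene17c.png

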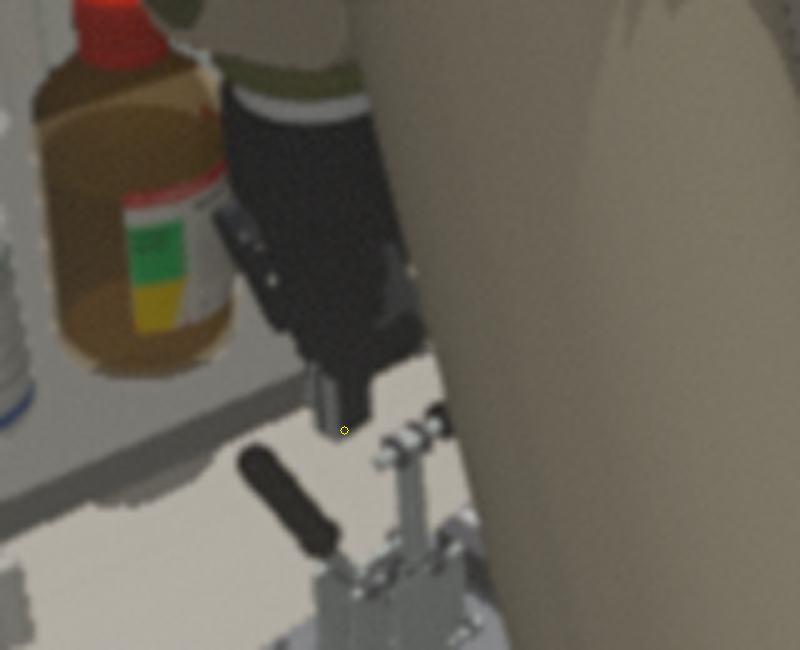

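>>> play_rows(travel=[[-0.2, 0.8, 0.2], [-0.2, 0.8, 0.1], [-0.1, 0.6, 0], [-0.2, 1, -0.5], [0, 0, 0]], rotation=[[0, 0, 0.005], [0, 0, 0], [0, 0, 0], [0, 0, 0], [0, 0, 0]], claw=[0, 0, 0, 0, 0])

```text
time_s: 30.5
position: [0.5102, 0.1293, 0.1311]
tool_rot: [[0.008, 0.988, 0.155], [-0.002, 0.155, -0.988], [-1.0, 0.007, 0.003]]
ft_force: [0.1, 0.5, -0.3]
grip_width: 0.0004
```

Run:
```python
from h import *
o=st()
```

```text
30.5 pos [0.5102 0.1293 0.1311] yaw 8.92 tiltfix 0.0017 0.0077 F [ 0.1  0.5 -0.3] T [0.02 0.06 0.  ] g 0.0004 q6 -7.5
```

>>> play_rows(travel=[[-0.17, 0.9, -0.7], [-0.17, 0.9, -0.8], [-0.1, 0.6, -0.6], [-0.1, 0.6, -0.6], [0, 0, 0]], rotation=[[0.001, 0.007, 0], [0, 0, 0], [0, 0, 0], [0, 0, 0], [0, 0, 0]], claw=[0, 0, 0, 0, 0])

```text
time_s: 30.92
position: [0.5032, 0.164, 0.1008]
tool_rot: [[-0.001, 0.988, 0.157], [-0.0, 0.157, -0.988], [-1.0, -0.001, 0.0]]
ft_force: [-0.0, -0.5, 0.7]
grip_width: 0.0001
```

Run:
```python
from h import *
o=st();snap("scene",18,(200,130),(160,130),5,[o["position"]+[0,0,.033]])
```

```text
30.9167 pos [0.5032 0.164  0.1008] yaw 9.03 tiltfix 0.0003 -0.0012 F [-0.  -0.5  0.7] T [ 0.01 -0.01 -0.  ] g 0.0001 q6 -3.8
```

View pics/scene18c.png

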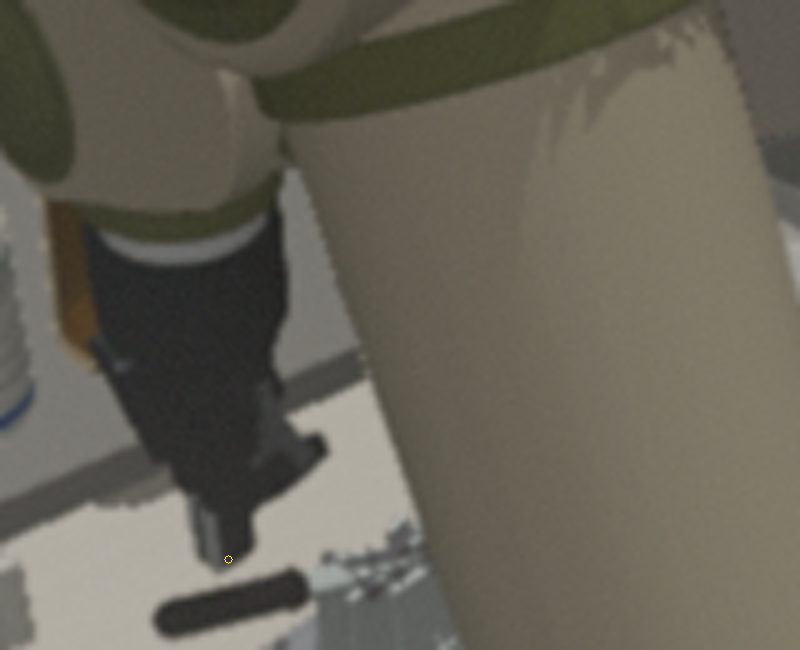

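>>> play_rows(travel=[[-0.1, 0.6, -0.8], [-0.1, 0.5, -1], [0, 0.1, -0.8], [0, 0, -0.6], [0, 0, 0]], rotation=[[0, 0, 0], [0, 0, 0], [0, 0, 0], [0, 0, 0], [0, 0, 0]], claw=[0, 0, 0, 0, 0])

```text
time_s: 31.38
position: [0.5022, 0.1768, 0.0665]
tool_rot: [[0.002, 0.988, 0.156], [0.0, 0.156, -0.988], [-1.0, 0.002, -0.0]]
ft_force: [0.4, 0.1, 0.2]
grip_width: 0.0
```

Run:
```python
from h import *
o=st()
```

```text
31.3833 pos [0.5022 0.1768 0.0665] yaw 8.99 tiltfix -0.0004 0.0018 F [0.4 0.1 0.2] T [ 0.05 -0.07 -0.04] g 0.0 q6 -2.4
```

>>> play_rows(travel=[[0, 0, -0.5], [0, 0, -0.5], [0, 0, -0.4]], rotation=[[0, 0, 0], [0, 0, 0], [0, 0, 0]], claw=[0, 0, 0])

```text
time_s: 31.63
position: [0.5027, 0.1765, 0.0518]
tool_rot: [[0.003, 0.988, 0.156], [0.0, 0.156, -0.988], [-1.0, 0.003, 0.0]]
ft_force: [0.2, 0.4, 0.4]
grip_width: -0.0
```

Run:
```python
from h import *
o=st()
```

```text
31.6333 pos [0.5027 0.1765 0.0518] yaw 8.97 tiltfix -0.0003 0.0028 F [0.2 0.4 0.4] T [-0.02 -0.05  0.04] g -0.0 q6 -2.4
```

>>> play_rows(travel=[[0, 0, -0.4], [0, 0, -0.4]], rotation=[[0, 0, 0], [0, 0, 0]], claw=[0, 0])

```text
time_s: 31.8
position: [0.5036, 0.1767, 0.0501]
tool_rot: [[0.008, 0.988, 0.156], [0.001, 0.156, -0.988], [-1.0, 0.008, 0.0]]
ft_force: [-22.3, -3.1, 62.8]
grip_width: -0.0
```

Run:
```python
from h import *
o=st();snap("scene",19,(200,130),(160,130),5,[o["position"]+[0,0,.033]])
```

```text
31.8 pos [0.5036 0.1767 0.0501] yaw 8.98 tiltfix -0.0009 0.0081 F [-22.3  -3.1  62.8] T [-0.6   3.72 -0.05] g -0.0 q6 -2.4
```

View pics/scene19c.png

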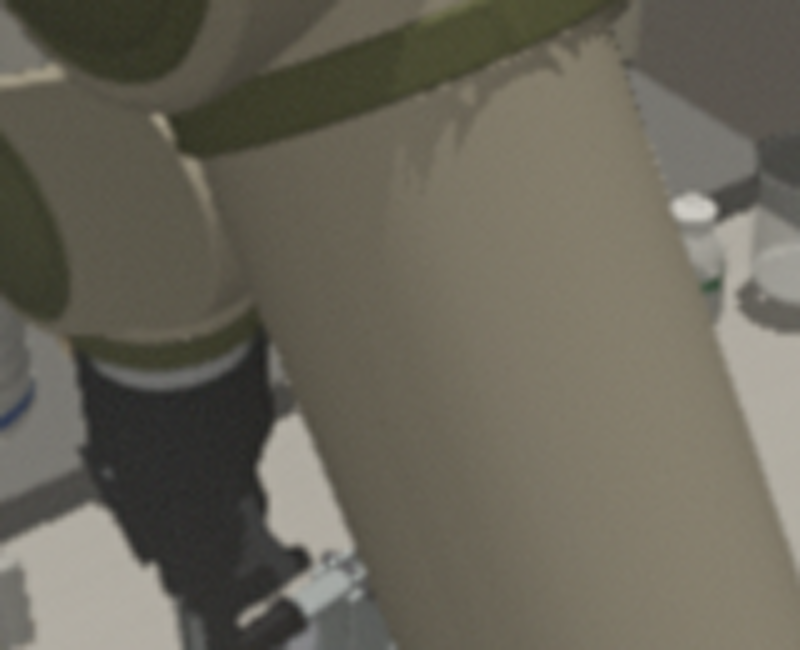

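The handle is on its stop: 63 N at a true tip height of about 83 mm. Lifting off and looking.

>>> play_rows(travel=[[0, 0, 0.5], [0, 0, 2], [0, 0, 3], [0, 0, 4], [0, 0, 4], [-2, 2, 2], [-3.5, 2, 0], [-3.5, 1, 0], [-3, 0, 0], [-2, 0, 0], [0, 0, 0], [0, 0, 0]], rotation=[[0, 0, 0], [0, 0, 0], [0, 0, 0], [0, 0, 0], [0, 0, 0], [0, 0, 0], [0, 0, 0], [0, 0, 0], [0, 0, 0], [0, 0, 0], [0, 0, 0], [0, 0, 0]], claw=[0, 0, 0, 0, 0, 0, 0, 0, 0, 0, 0, 0])

```text
time_s: 32.85
position: [0.3567, 0.2248, 0.213]
tool_rot: [[0.012, 0.988, 0.152], [0.0, 0.152, -0.988], [-1.0, 0.012, 0.002]]
ft_force: [0.1, 0.1, 0.2]
grip_width: -0.0
```

Run:
```python
from h import *
o=st();snap("scene",20,(200,130),(160,130),5);snap("top",20,(200,180),(160,80),5)
```

```text
32.85 pos [0.3567 0.2248 0.213 ] yaw 8.74 tiltfix -0.0002 0.0125 F [0.1 0.1 0.2] T [-0.02  0.02 -0.01] g -0.0 q6 7.5
```

View pics/scene20c.png

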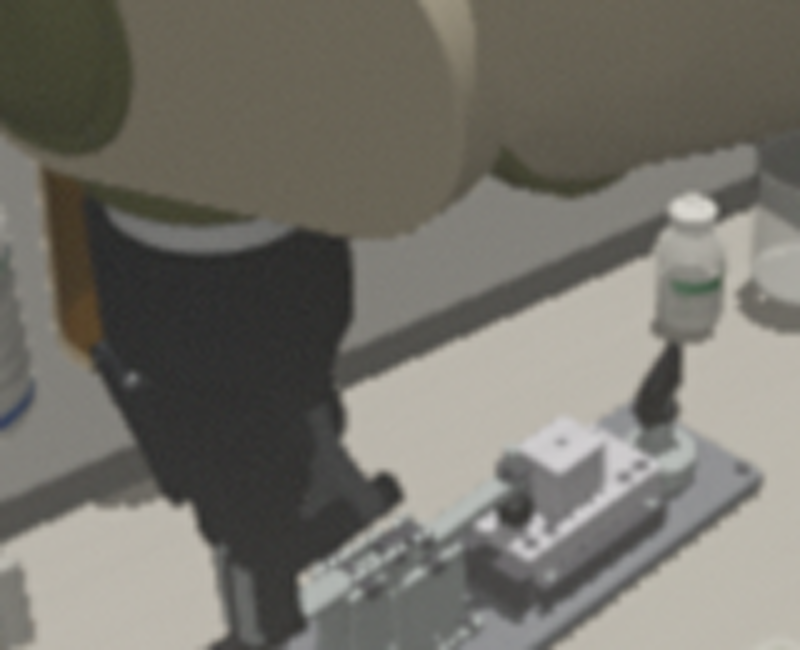

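View pics/top20c.png

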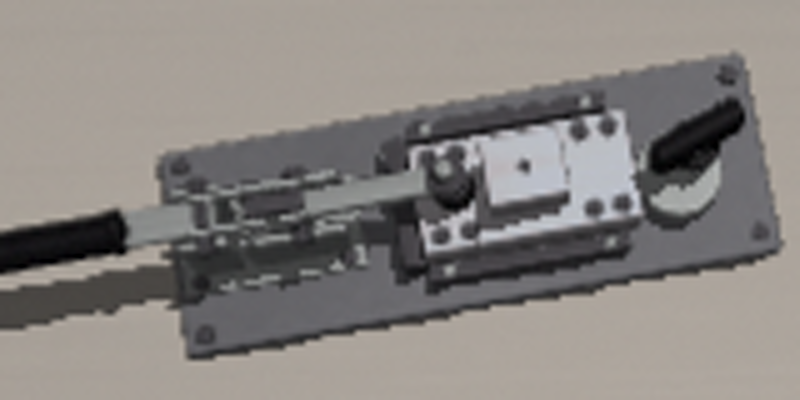

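>>> play_rows(travel=[[-1, 1, 2], [-2, 2, 3], [-2, 2, 3], [-2, 2, 2], [0, 0, 0], [0, 0, 0]], rotation=[[0, 0, 0], [0, 0, 0], [0, 0, 0], [0, 0, 0], [0, 0, 0], [0, 0, 0]], claw=[0, 0, 0, 0, 0, 0])

```text
time_s: 33.45
position: [0.2909, 0.2965, 0.315]
tool_rot: [[0.008, 0.99, 0.143], [-0.001, 0.143, -0.99], [-1.0, 0.007, 0.002]]
ft_force: [-0.7, -0.0, -1.0]
grip_width: 0.0004
```

Run:
```python
from h import *
o=st();snap("scene",21,(235,160),(150,130),5);snap("top",21,(290,195),(70,50),10)
pf=(.521,.0577,.158);k=w(pf,[0,-177,0])[0]; b=w(pf,[0,-100,12])[0]
S=[([*a[:2],a[2]+12],[*c[:2],c[2]+12]) for a,c in BLK]
L=[((k[0],k[1],pf[2]-1.2),box(-23,23,-6,6,50,78)),((b[0],b[1],pf[2]),S)]
over(cv2.imread("pics/scene21.png"),"scene",None,L+[(pf,FIX)],(235,160),(150,130),5,"pics/o8.png")
```

```text
33.45 pos [0.2909 0.2965 0.315 ] yaw 8.21 tiltfix 0.0011 0.0076 F [-0.7 -0.  -1. ] T [-0.02 -0.01  0.01] g 0.0004 q6 21.1
```

View pics/scene21c.png

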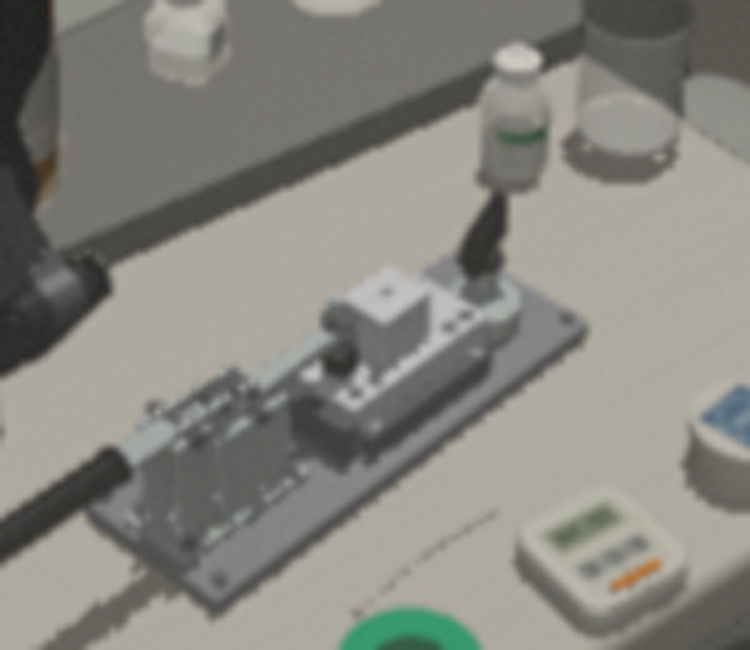

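View pics/top21c.png

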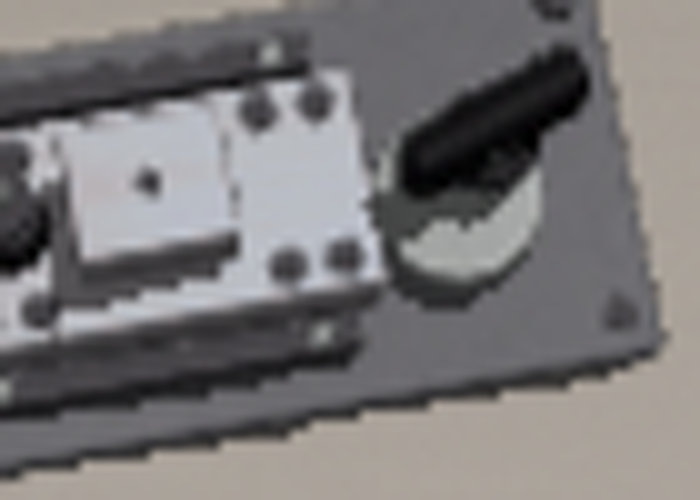

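View pics/o8.png

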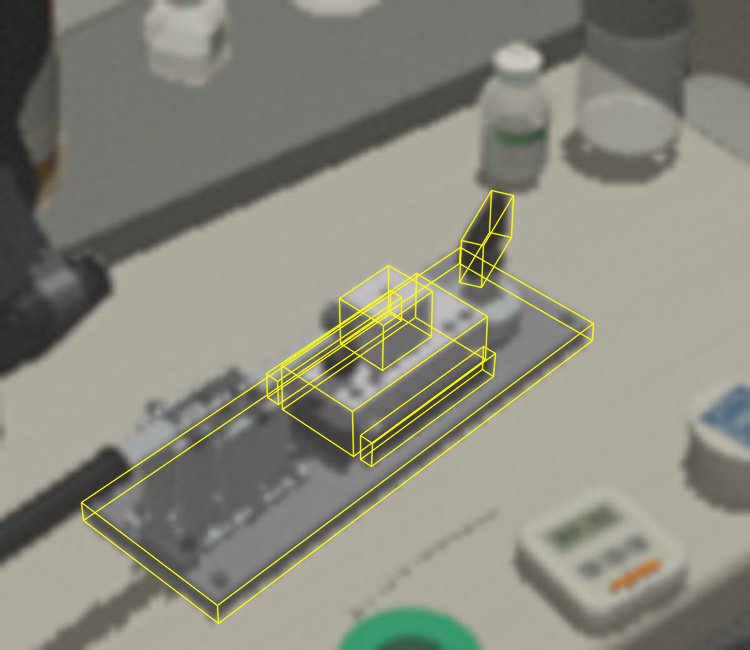

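View pics/top21.png

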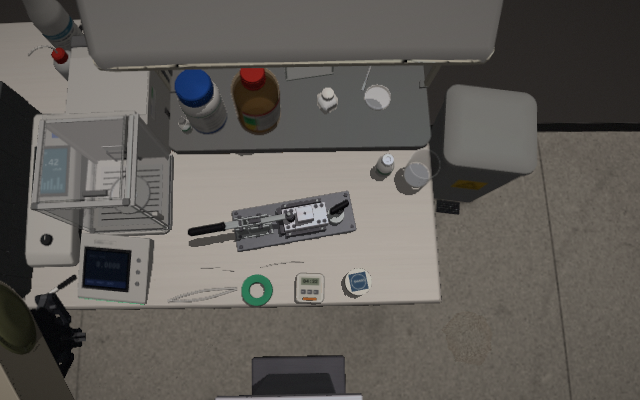

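Run:
```python
from h import *
pf=(.521,.0577,.158); out=[]
for a in(0,6):
    A=np.radians(a); pt=lambda r,n:[0,40.5+r*np.cos(A)-n*np.sin(A),76.4+r*np.sin(A)+n*np.cos(A)]
    over(cv2.imread("pics/scene21.png"),"scene",[(pt(34,9),pt(115,9)),(pt(34,-9),pt(115,-9)),(pt(115,-9),pt(115,9))],pf,(205,225),(75,65),5,"pics/o9.png"); out.append(cv2.imread("pics/o9.png"))
cv2.imwrite("pics/o9.png",np.hstack(out))
```

```text
(no output)
```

View pics/o9.png

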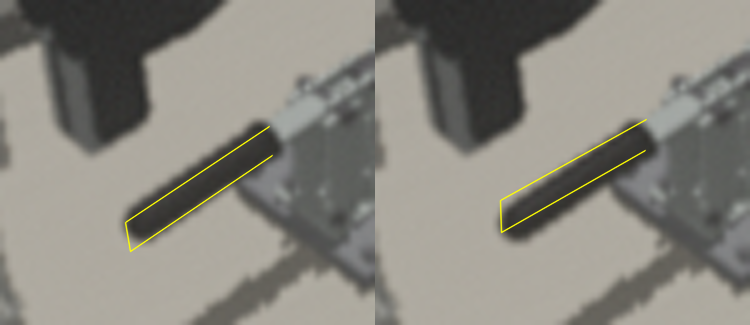

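The handle lies along the level outline, so it is fully down. The block, knob and pad agree in both views. Handing in.

Run:
```python
from h import *
print(env.close_job());
```

```text
the job is handed in; nothing more can be done
None
```

The block is secured in the fixture. It lies flat between the rails, the cam presses it against the end stop, and the toggle clamp was then pushed down fully home. The job was handed in at about 33.5 s with the robot clear of everything.

**Mismatch found:** the true fingertips sat about 33 mm above the reported TCP. I measured this by touching the top of the boss, and the images agreed. My first grasp missed because of it. After correcting for it, the block met the plate at the predicted height.

**First tightening failed:** the gripper pose read 1.38 rad, but the picture showed the knob at only about 1.05 rad, with the block roughly 1° askew. I gripped the boss, pushed the block up to the stop until it held at about 20 N, and tightened again. This time contact came near 1.2 rad and the knob stalled at about 3.9 N·m.

**Last checks:**
- **Knob:** it sits at about 1.2 rad in both views. It stalled there and did not reach 1.35 rad.
- **Block:** in the scene view it matches the outline for a block against the stop. The last top-view overlay with an outline was about 0.8 px (1.5 mm) off at the stop end, which I took to be error in my fixture fit.
- **Clamp:** the handle met its stop at 63 N on the fingertips and lies level. The pad rests on the land next to the stop.
- **Other things on the bench:** none looks moved in the pictures.

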